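# Freshen the scent-bead bowl on the windowsill

## Robot

A 7-joint arm with a two-finger parallel gripper is mounted at the origin on the work surface. World frame = base frame: x ahead of the robot, y to its left, z up, the work surface at z = 0. Lengths are in m, angles in degrees, forces in N, time in s.
With the tool pointing down it reaches from about 0.425 to 0.95 m from the base axis. Payload 4.7 kg.
Tool frame: the origin (TCP) lies on the centre line of the jaws, within the pads' length; the fingertips stand 22 mm ahead of it and the grasp point (between the pads) lies 3 mm ahead of it; y points along the fingers, x is the direction in which the jaws open and shut, and the axes are right-handed (so a half turn about y gives the same grasp; the last joint's range is limited). The gripper opens to 85 mm and grips with 20 to 120 N. Pads are 22 mm wide; open, the fingers measure 114 mm over their backs; the gripper's body (76 mm by 85 mm) begins 54 mm behind the grasp point. The pads swing forward as they close: fully open they stand 13 mm farther back than shut.
Start: joints at [-65.77, 26.849, -2.785, 87.806, 1.381, 65.374, -4.715], TCP at [0.295, 0.607, 0.253] pointing down, gripper open.
Joint ranges: [-148.3, 148.3], [-19.14, 114.17], [-79.39, 73.82], [5.75, 140.21], [-59.74, 239.74], [12.07, 113.84], [-152.46, 152.46]. Speed limits (degrees/s): [147.25, 147.25, 180, 180, 180, 180, 180].

## Interface

Orientations are given as [roll, pitch, yaw] about the fixed x, y, z axes, in that order (R = Rz(yaw) Ry(pitch) Rx(roll)).
In Python, from station import manip gives the robot as it stands.
- The arm moves only by the tool jog_arm, never from a script. Its argument "deltas" is a list of rows, each a list of 5 numbers: the shift along the tool's x, y, z in m, then the turn about the tool's y in rad, then the finger opening in m, from 0 to 0.0854. A call has 1 to 10 rows; each row is the pose to reach, as a shift and turn from the pose commanded when the call began, along the tool's axes at that moment; what a row does not reach only later rows make up. A row lasts 1/8 s, in which the tool goes at most 62.5 mm and 10.7 degrees, less where a joint would pass 70% of its speed; a pose out of reach is approached as far as the arm can. A call with a gripper value outside its range is refused whole. The fingers move at their own pace and stop on an object; "force" is the grip in N (left out, the last holds). Time passes only in rows, so rows that repeat a pose let the fingers close. It gives the time, the measured TCP pose, the force and the opening at its end, in the units of the state.
- manip.read_state(): the state, without advancing time (a new reading comes with each control period).
- manip.camera(name): name is "side" or "top" or "wrist"; returns a dict with "frame" (384x512x3 uint8, red, green, blue), "depth" (384x512 float32, m along the optical axis (not along the pixel's ray), 0 where there is no reading), "mtx" (3x3 intrinsics, pixels), "world_to_cam" (4x4, takes a point from world to camera coordinates). Camera axes: x right, y down, z forward; pixel columns grow to the right and rows downward; lengths in m; the calibration is good to about 2 mm. A picture is of the moment at which its call begins.
- manip.finish_job(): hands the job in, once; it reports no verdict.
The state is a dict: "clock": time; "joint_pos": joint angles; "dq": joint speeds; "tau": joint torques, N m; "ee_pos": TCP position; "tool_rot": TCP orientation; "ft_force": force on the tool from outside, world axes, zero at the start; "torque": the same for the moment, N m; "width": finger opening in m.
Only numpy, scipy, OpenCV 4.12 (cv2) and the standard library are available. Lean on these libraries where they do the work, as an engineer would, in place of code of your own. Each camera call takes 0.05 s, during which the arm holds its last target.

## Task

Freshen the bowl of scent beads: first lift out the orange hairclip that fell into it, put it in the white ceramic box, and add every blue bead from the mirrored tray to the bowl. Then take the stirring rod and, with its foot down among the beads near the floor of the bowl, stir clockwise (seen from above) for three full rounds, wide enough to sweep the cream beads along the wall so that they do not stay where they lay. Finish with the rod standing upright on its cork coaster, the box's flap lid shut and all beads at rest in the bowl, and leave the jar, tongue scraper and spring clip where they are.

Things in the scene. Friction and masses are not known exactly. Their poses are not given: they have to be found in the camera images.
- bowl: round open clear-glass bowl, fixed, outer diameter 190 mm, straight walls 5 mm thick, 50 mm tall, inner floor 6 mm above its origin (centre of the underside); x, y lie in the sill plane, yaw arbitrary
- stir_a (a point): point on the bowl's inner floor, 50 mm from its centre; stir_a, stir_b, stir_c follow one another clockwise (seen from above) every 120 degrees
- stir_b (a point): point on the bowl's inner floor, 50 mm from its centre; stir_a, stir_b, stir_c follow one another clockwise (seen from above) every 120 degrees
- stir_c (a point): point on the bowl's inner floor, 50 mm from its centre; stir_a, stir_b, stir_c follow one another clockwise (seen from above) every 120 degrees
- tray: round mirrored tray with a thin brass rim, fixed on the sill, diameter 236 mm, flat floor 4 mm above its origin (centre of the underside), rim 10 mm high and 8 mm wide at radius 115 mm
- coaster: round cork coaster, fixed, diameter 100 mm, 6 mm thick, the rod's place; origin at the centre of the underside
- box: white ceramic box, fixed, 110 (x) by 130 (y) by 50 mm tall, walls and floor 5 mm thick, open at the top but for its flap lid; origin at the centre of the underside; the lid hinges on its +x upper edge (away from the robot): hinge line 55 mm along +x, 50.5 mm up
- lid (a joint): hinge angle of the ceramic flap lid (110 by 130 by 7 mm): 0 = shut flat on the box, grows as it opens away from the robot, 1.57 = upright, 1.9 = fully back; a stiff hinge that stays where it is left (about 1.2 N at the edge moves it)
- lid_edge (a point): middle of the lid's free edge, 110 mm from the hinge, half-way through its thickness; a tab 40 mm wide sticks out 10 mm beyond it
- hairclip: orange plastic claw hairclip, standing among the beads at the middle of the bowl; 60 mm long (its x), 16 mm wide at the grip and 20 mm over the teeth (its y), 34 mm tall, 25 g; origin at the centre of the underside; grip the top 18 mm across its y
- rod: stirring rod that stands on its own weighted steel foot: foot diameter 26 mm (23 mm flat underside) and 34 mm tall, round wooden shaft of 18 mm diameter above it, 115 mm tall in all, about 140 g; origin at the centre of the foot's underside, z along the shaft
- fresh1: fresh scent bead, blue barrel 28 mm in diameter and 22 mm tall, 16 g, glazed and slippery (friction about 0.3), standing on the tray; origin at its centre, z along its axis; two to four of the four are present
- fresh2: fresh scent bead, blue barrel 28 mm in diameter and 22 mm tall, 16 g, glazed and slippery (friction about 0.3), standing on the tray; origin at its centre, z along its axis; two to four of the four are present
- fresh3: fresh scent bead, blue barrel 28 mm in diameter and 22 mm tall, 16 g, glazed and slippery (friction about 0.3), standing on the tray; origin at its centre, z along its axis; two to four of the four are present
- fresh4: fresh scent bead, blue barrel 28 mm in diameter and 22 mm tall, 16 g, glazed and slippery (friction about 0.3), standing on the tray; origin at its centre, z along its axis; two to four of the four are present
- old1: old scent bead, cream barrel 28 mm in diameter and 22 mm tall, 16 g, glazed and slippery (friction about 0.3), in the bowl; origin at its centre, z along its axis
- old2: old scent bead, cream barrel 28 mm in diameter and 22 mm tall, 16 g, glazed and slippery (friction about 0.3), in the bowl; origin at its centre, z along its axis
- old3: old scent bead, cream barrel 28 mm in diameter and 22 mm tall, 16 g, glazed and slippery (friction about 0.3), in the bowl; origin at its centre, z along its axis
- old4: old scent bead, cream barrel 28 mm in diameter and 22 mm tall, 16 g, glazed and slippery (friction about 0.3), in the bowl; origin at its centre, z along its axis
- old5: old scent bead, cream barrel 28 mm in diameter and 22 mm tall, 16 g, glazed and slippery (friction about 0.3), in the bowl; origin at its centre, z along its axis
- old6: old scent bead, cream barrel 28 mm in diameter and 22 mm tall, 16 g, glazed and slippery (friction about 0.3), in the bowl; origin at its centre, z along its axis
- jar: bystander: clear glass apothecary jar, 86 mm wide, 148 mm tall, origin at the centre of the underside
- scraper: bystander: stainless tongue scraper, a flat U of wire 110 by 50 mm, lying on the sill, origin at its centre
- spring_clip: bystander: small chrome spring clip, 50 by 16 by 15 mm, on the sill, origin at the centre of the underside

How it is judged (in metres and radians):
On the way, in this order (a step that is already met when the one before it is completed fails the run):
1. the hairclip is in the ceramic box and every blue bead is in the bowl, before any stirring (x of hairclip in the frame of box between -0.052 and 0.052 m and y of hairclip in the frame of box between -0.062 and 0.062 m and z of hairclip in the frame of box between 0 and 0.045 m and horizontal distance between each of fresh1, fresh2, fresh3, fresh4 and bowl below 0.09 m and z of fresh1 in the frame of bowl between 0 and 0.055 m and z of fresh2 in the frame of bowl between 0 and 0.055 m and z of fresh3 in the frame of bowl between 0 and 0.055 m and z of fresh4 in the frame of bowl between 0 and 0.055 m), for 0.2 s.
2. stirring round 1: the held rod's foot, under 18 mm above the bowl's floor, passes within 35 mm of stir_a (horizontal distance between rod and stir_a below 0.035 m and z of rod in the frame of bowl below 0.024 m and angle between rod's own z axis and vertical below 0.6 rad and contact force between the fingers and rod above 0.5 N), for 0.05 s.
3. stirring round 1: the held rod's foot, under 18 mm above the bowl's floor, passes within 35 mm of stir_b (horizontal distance between rod and stir_b below 0.035 m and z of rod in the frame of bowl below 0.024 m and angle between rod's own z axis and vertical below 0.6 rad and contact force between the fingers and rod above 0.5 N), for 0.05 s.
4. stirring round 1: the held rod's foot, under 18 mm above the bowl's floor, passes within 35 mm of stir_c (horizontal distance between rod and stir_c below 0.035 m and z of rod in the frame of bowl below 0.024 m and angle between rod's own z axis and vertical below 0.6 rad and contact force between the fingers and rod above 0.5 N), for 0.05 s.
5. stirring round 2: the held rod's foot, under 18 mm above the bowl's floor, passes within 35 mm of stir_a (all of step 2), for 0.05 s.
6. stirring round 2: the held rod's foot, under 18 mm above the bowl's floor, passes within 35 mm of stir_b (all of step 3), for 0.05 s.
7. stirring round 2: the held rod's foot, under 18 mm above the bowl's floor, passes within 35 mm of stir_c; by now of old1/4, of old2/5 and of old3/6 one has shifted 15 mm (all of step 4 and distance of any of old1, old4 from where it was at the start of the episode above 0.015 m and distance of any of old2, old5 from where it was at the start of the episode above 0.015 m and distance of any of old3, old6 from where it was at the start of the episode above 0.015 m), for 0.05 s.
At the end, for the whole second after the job is handed in: All present blue beads and all cream beads rest in the bowl (within 90 mm of its centre, below 55 mm); hairclip inside the ceramic box; lid shut (below 0.1 rad); rod standing free, upright within 0.15 rad, on the coaster within 36 mm of its centre; bystanders not moved 30 mm (all of step 1 and horizontal distance between each of old1, old2, old3, old4, old5, old6 and bowl below 0.09 m and z of old1 in the frame of bowl between 0 and 0.055 m and z of old2 in the frame of bowl between 0 and 0.055 m and z of old3 in the frame of bowl between 0 and 0.055 m and z of old4 in the frame of bowl between 0 and 0.055 m and z of old5 in the frame of bowl between 0 and 0.055 m and z of old6 in the frame of bowl between 0 and 0.055 m and value of joint lid below 0.1 rad and horizontal distance between rod and coaster below 0.036 m and z of rod in the frame of coaster between 0.002 and 0.012 m and angle between rod's own z axis and vertical below 0.15 rad and linear speed of each of rod, fresh1, fresh2, fresh3, fresh4, old1, old2, old3, old4, old5, old6, hairclip below 0.03 m/s); the robot touches nothing.
It fails at once if the glass jar is shoved or lifted more than 30 mm from its place (distance of jar from where it was at the start of the episode above 0.03 m).
It fails at once if the tongue scraper is shoved or lifted more than 30 mm from its place (distance of scraper from where it was at the start of the episode above 0.03 m).
It fails at once if the spring clip is shoved or lifted more than 30 mm from its place (distance of spring_clip from where it was at the start of the episode above 0.03 m).
Of fresh1, fresh2, fresh3, fresh4 only 2 to 4 are there at a start; the rules pass over those that are not, and their reading is None.
At some moment in a run one of fresh1, fresh2, fresh3, fresh4 may be knocked a few centimetres aside while the robot is not near it.
It also fails if it takes over 210 s, if anything falls off the work surface, if the arm or the gripper's body presses on something with over 40 N, if the wrist force passes 120 N, or if a joint passes its speed limit or range.

## Working session

There is one attempt and no reset: what is moved stays moved. The work goes in short steps, Python scripts to look and compute and a tool call to move; the robot and the scene stay as the last step left them, time stands still between calls to the robot, and variables do not carry over. Pictures are saved under pics/ and viewed, and the job is handed in when it is done.

Besides the shell and the picture viewer there is one more tool, called after ">>>" as name(argument=value, ...) on one line, values as JSON. jog_arm: Moves the arm, as the interface text tells. Its arguments: {"type":"object","properties":{"deltas":{"type":"array","items":{"type":"array","items":{"type":"number"}}},"force":{"type":"number"}},"required":["deltas"]}

```bash
ls; mkdir -p pics
python3 - <<'E'
from station import manip
import cv2
print(manip.read_state())
for n in ["side","top","wrist"]:
    c=manip.camera(n); cv2.imwrite(f"pics/{n}0.png",c["frame"][...,::-1]); print(n,c["mtx"].round(1).tolist(),c["world_to_cam"].round(3).tolist())
E
```

```text
pics
{'clock': 0.0, 'joint_pos': array([-65.7700213 ,  26.89724692,  -2.78397755,  87.87471124,
         1.38134587,  65.37288051,  -4.71592223]), 'dq': array([-0.01993147, -0.05380404, -0.07419669,  0.0352366 , -0.01778795,
        0.00610958,  0.04832291]), 'tau': array([ 7.07072086e-04, -5.10318339e+01, -4.65812779e-02, -2.37714887e+01,
        1.05509668e-02,  7.56946189e-03, -1.52721680e-05]), 'ee_pos': array([0.29444949, 0.60679291, 0.25225474]), 'tool_rot': array([-90.00465733,   0.11116764,  64.11545454]), 'ft_force': array([ 0.1121039 ,  0.00808477, -0.08453158]), 'torque': array([-0.03094414, -0.02348547, -0.04595996]), 'width': 0.08526109013017062}
side [[472.5, 0.0, 252.6], [0.0, 472.5, 200.7], [0.0, 0.0, 1.0]] [[0.966, -0.259, -0.005, -0.558], [-0.148, -0.538, -0.83, 0.142], [0.212, 0.803, -0.557, 1.339], [0.0, 0.0, 0.0, 1.0]]
top [[464.3, 0.0, 252.6], [0.0, 464.3, 201.2], [0.0, 0.0, 1.0]] [[0.029, -0.999, 0.031, -0.02], [-0.985, -0.034, -0.171, 0.578], [0.172, -0.025, -0.985, 1.143], [0.0, 0.0, 0.0, 1.0]]
wrist [[341.2, 0.0, 253.8], [0.0, 341.2, 189.9], [0.0, 0.0, 1.0]] [[0.436, 0.9, -0.002, -0.674], [0.859, -0.415, 0.3, -0.039], [0.269, -0.133, -0.954, 0.379], [0.0, 0.0, 0.0, 1.0]]
```

View pics/side0.png

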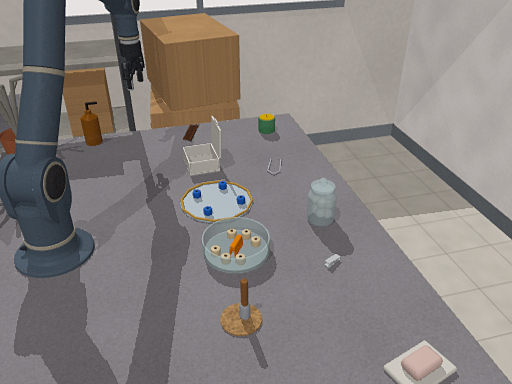

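View pics/top0.png

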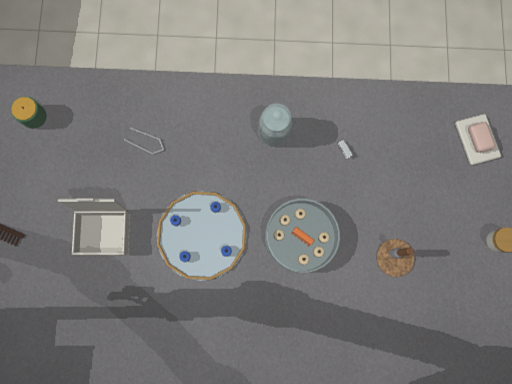

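View pics/wrist0.png

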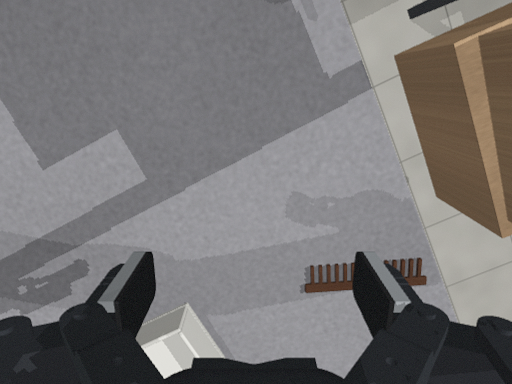

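The side view shows the box (lid upright) near (203,158), the tray with 4 blue beads, the bowl with the clip and 6 cream beads, and the rod on the coaster near (241,318). The top view shows the same: box (100,233), tray (202,235), bowl (302,236), coaster (396,258). I'll enlarge the views and measure.

```bash
cat > h.py <<'E'
import numpy as np, cv2, sys
from station import manip
def cam(n):
    return manip.camera(n)
def plane(c,u,v,z):
    K=c["mtx"];W=c["world_to_cam"];R=W[:3,:3];t=W[:3,3]
    o=-R.T@t; d=R.T@np.linalg.inv(K)@np.array([u,v,1.])
    return o+d*(z-o[2])/d[2]
def proj(c,p):
    q=c["world_to_cam"]@np.r_[p,1]; q=c["mtx"]@q[:3]; return q[:2]/q[2]
def cloud(c):
    K=c["mtx"];W=c["world_to_cam"];R=W[:3,:3];t=W[:3,3]
    v,u=np.mgrid[:384,:512]; d=c["depth"]
    P=np.stack([(u-K[0,2])/K[0,0]*d,(v-K[1,2])/K[1,1]*d,d],-1)
    return (P-t)@R
def crop(c,x0,y0,x1,y1,s,name):
    f=c["frame"][y0:y1,x0:x1,::-1]
    f=cv2.resize(f,None,fx=s,fy=s,interpolation=cv2.INTER_CUBIC); cv2.imwrite("pics/"+name,f)
def st():
    s=manip.read_state(); print("t %.2f"%s["clock"],"pos",s["ee_pos"].round(4),"rot",s["tool_rot"].round(1),"F",s["ft_force"].round(1),"w %.4f"%s["width"],"q",s["joint_pos"].round(0)); return s
def togo(s,tgt,yaw=None):
    """rows needed from commanded-ish pose"""
    from scipy.spatial.transform import Rotation as Ro
    R=Ro.from_euler("xyz",s["tool_rot"],degrees=True).as_matrix()
    d=R.T@(np.array(tgt)-s["ee_pos"]); print("delta tool",d.round(4), end=" ")
    if yaw is not None:
        a=(s["tool_rot"][2]-yaw+90)%180-90; print("turn y",np.radians(a).round(4),"(deg",a.round(1),")",end="")
    print()
E
python3 - <<'E'
from h import *
c=cam("top"); P=cloud(c)
crop(c,60,180,260,300,4,"top_box_tray.png"); crop(c,250,180,430,300,4,"top_bowl.png")
hsv=cv2.cvtColor(c["frame"],cv2.COLOR_RGB2HSV)
def blobs(m,name,z):
    n,l,s,ce=cv2.connectedComponentsWithStats(m.astype(np.uint8))
    for i in range(1,n):
        if s[i,4]>15:
            q=P[l==i]; print(name,s[i].tolist(),ce[i].round(1),"plane",plane(c,*ce[i],z).round(4),"depth med",np.median(q,0).round(4),"zmax",np.percentile(q[:,2],90).round(3))
h,s,v=[hsv[...,i].astype(int) for i in range(3)]
blobs((h>105)&(h<125)&(s>150)&(v>60),"blue",.015)
blobs((h<12)&(s>200)&(v>150),"orange",.03)
blobs((h>10)&(h<30)&(s>35)&(s<120)&(v>200),"cream",.025)
E
```

```text
blue [211, 203, 9, 9, 44] [215.1 206.8] plane [0.5657 0.0962 0.015 ] depth med [0.5639 0.0955 0.0249] zmax 0.028
blue [171, 216, 9, 9, 45] [175.1 220.2] plane [0.5267 0.1988 0.015 ] depth med [0.5254 0.1972 0.0248] zmax 0.029
blue [222, 247, 9, 8, 41] [226.1 250.7] plane [0.4513 0.0627 0.015 ] depth med [0.4499 0.0624 0.0251] zmax 0.029
blue [180, 252, 9, 9, 42] [184.3 256. ] plane [0.4343 0.1699 0.015 ] depth med [0.4337 0.1688 0.0262] zmax 0.03
cream [296, 211, 8, 7, 22] [298.4 214.5] plane [ 0.5511 -0.1228  0.025 ] depth med [ 0.5499 -0.1212  0.0288] zmax 0.031
cream [281, 216, 7, 8, 20] [283.3 220.8] plane [ 0.5332 -0.0835  0.025 ] depth med [ 0.531  -0.0826  0.0286] zmax 0.03
cream [320, 234, 7, 7, 21] [322.2 238. ] plane [ 0.4914 -0.1856  0.025 ] depth med [ 0.489  -0.1842  0.0275] zmax 0.03
cream [315, 249, 7, 7, 22] [317.3 252.7] plane [ 0.453 -0.173  0.025] depth med [ 0.452  -0.1713  0.0279] zmax 0.031
cream [299, 256, 8, 7, 22] [301.5 259.6] plane [ 0.434  -0.1324  0.025 ] depth med [ 0.4329 -0.1307  0.0279] zmax 0.03
```

View pics/top_box_tray.png

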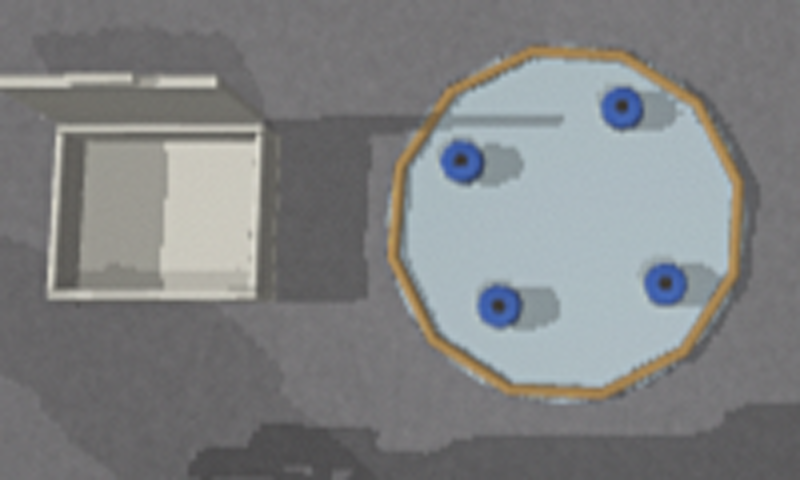

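View pics/top_bowl.png

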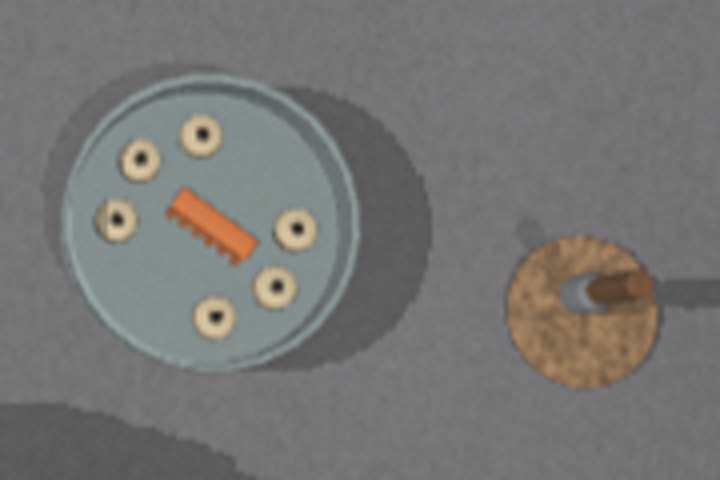

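The top crops show the box interior with the lid upright (crop x 0–265), four blue beads, the clip at bowl centre with its axis from (185,187) to (258,240), and the coaster centre near (583,312) with the rod foot near (577,293). Next I'll convert these to positions.

Run:
```python
from h import *
c=cam("top"); P=cloud(c)
f=lambda x,y,x0,y0:(x0+(x+.5)/4-.5,y0+(y+.5)/4-.5)
B=lambda x,y:f(x,y,250,180); T=lambda x,y:f(x,y,60,180)
print("bowl rim L R T Bt",[plane(c,*B(*q),.05).round(4)[:2] for q in [(63,221),(359,221),(211,72),(211,370)]])
print("coaster",[plane(c,*B(*q),.006).round(4)[:2] for q in [(506,312),(661,312),(583,235),(583,389)]])
print("rod top",plane(c,*B(641,285),.121).round(4),"foot",plane(c,*B(577,293),.03).round(4))
print("clip ends",plane(c,*B(178,199),.04).round(4),plane(c,*B(251,250),.04).round(4))
print("box corners",[plane(c,*T(*q),.05).round(4)[:2] for q in [(60,126),(264,126),(48,297),(258,297)]])
print("lid top",plane(c,*T(217,82),.16).round(4),plane(c,*T(0,82),.16).round(4))
# lid cloud
m=(P[...,2]>.06)&(P[...,1]>.2)&(P[...,0]>.4)&(P[...,0]<.7)&(P[...,1]<.6)
q=P[m];print(len(q),q.min(0).round(3),q.max(0).round(3))
m=(P[...,2]>.05)&(P[...,1]<-.25)&(P[...,1]>-.5)&(P[...,0]>.3)&(P[...,0]<.7)
q=P[m];print("rod",len(q),q.min(0).round(3),q.max(0).round(3),q.mean(0))
for n,r in [("bowl",(.4,.6,-.25,0.))]:
    m=(P[...,2]>.042)&(P[...,2]<.06)&(P[...,0]>r[0]-.02)&(P[...,0]<r[1]+.02)&(P[...,1]>r[2])&(P[...,1]<r[3])
    q=P[m];print(n,len(q),q.min(0).round(4),q.max(0).round(4))
s=st()
crop(cam("side"),170,110,300,260,5,"side_zoom.png")
togo(s,(.49,-.13,.25))
```

```text
bowl rim L R T Bt [array([ 0.4923, -0.0362]), array([ 0.4984, -0.2252]), array([ 0.5917, -0.1294]), array([ 0.4016, -0.1315])]
coaster [array([ 0.4463, -0.3318]), array([ 0.4495, -0.4349]), array([ 0.4987, -0.3841]), array([ 0.3977, -0.3817])]
rod top [ 0.458  -0.3795  0.121 ] foot [ 0.4585 -0.3712  0.03  ]
clip ends [ 0.5099 -0.1104  0.04  ] [ 0.4786 -0.1577  0.04  ]
box corners [array([0.5368, 0.4481]), array([0.5411, 0.3202]), array([0.4292, 0.4453]), array([0.4332, 0.3157])]
lid top [0.5501 0.3217 0.16  ] [0.5458 0.4453 0.16  ]
658 [0.538 0.321 0.06 ] [0.553 0.451 0.174]
rod 110 [ 0.449 -0.385  0.05 ] [ 0.466 -0.369  0.124] [ 0.45738324 -0.37433413  0.09794996]
bowl 530 [ 0.4016 -0.225   0.0421] [ 0.5887 -0.0373  0.0554]
t 0.25 pos [0.2946 0.6071 0.2528] rot [-90.    0.1  64.1] F [ 0.4  0.4 -0.3] w 0.0854 q [-66.  27.  -3.  88.   1.  65.  -5.]
delta tool [-0.5778  0.0033 -0.4976]
```

View pics/side_zoom.png

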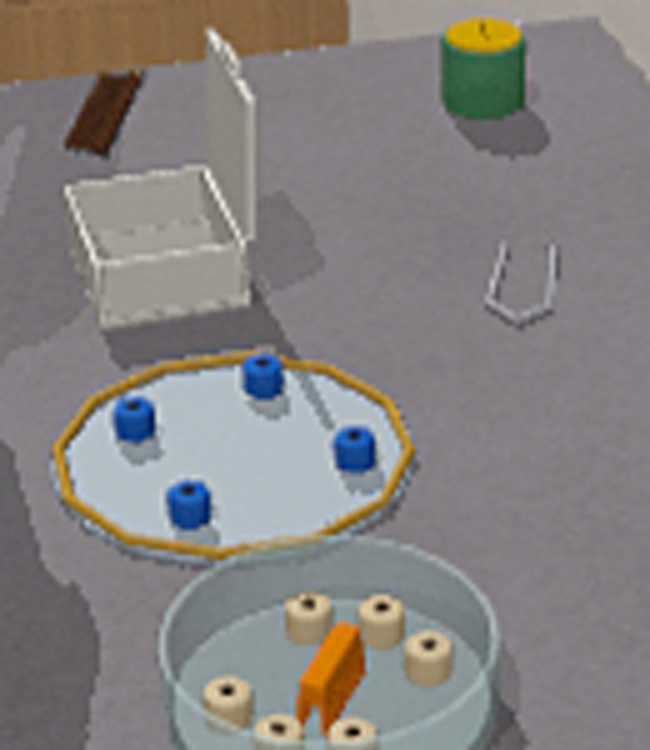

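>>> jog_arm(deltas=[[-0.578,0,-0.498,1.703,0.06],[-0.578,0,-0.498,1.703,0.06],[-0.578,0,-0.498,1.703,0.06],[-0.578,0,-0.498,1.703,0.06],[-0.578,0,-0.498,1.703,0.06],[-0.578,0,-0.498,1.703,0.06],[-0.578,0,-0.498,1.703,0.06],[-0.578,0,-0.498,1.703,0.06],[-0.578,0,-0.498,1.703,0.06],[-0.578,0,-0.498,1.703,0.06]])

```text
clock: 1.55
ee_pos: [0.4553, 0.0014, 0.2537]
tool_rot: [-89.9, -0.0, -33.5]
ft_force: [1.2, 0.1, -0.5]
width: 0.0601
```

Run:
```python
from h import *
s=st(); togo(s,(.494,-.134,.2),-33.5)
```

```text
t 1.55 pos [0.4553 0.0014 0.2537] rot [-89.9  -0.  -33.5] F [ 1.2  0.1 -0.5] w 0.0601 q [-34.   6.  31. 118.  -4.  57. -35.]
delta tool [ 0.107   0.0537 -0.0916] turn y -0.0003 (deg -0.0 )
```

>>> jog_arm(deltas=[[0.107,0.05,-0.092,0,0.05],[0.107,0.05,-0.092,0,0.05],[0.107,0.05,-0.092,0,0.05],[0.107,0.05,-0.092,0,0.05],[0.107,0.05,-0.092,0,0.05]])

```text
clock: 2.17
ee_pos: [0.4936, -0.1314, 0.2034]
tool_rot: [-90.0, 0.0, -33.4]
ft_force: [0.4, 1.1, 0.5]
width: 0.0502
```

Run:
```python
from h import *
s=st(); togo(s,(.494,-.134,.2),-33.5)
c=cam("wrist"); cv2.imwrite("pics/w1.png",c["frame"][...,::-1])
P=cloud(c); hsv=cv2.cvtColor(c["frame"],cv2.COLOR_RGB2HSV); h,s_,v=[hsv[...,i].astype(int) for i in range(3)]
m=(h<15)&(s_>180)&(v>120); q=P[m]; q=q[q[:,2]>.034]; print(len(q),q.mean(0).round(4),np.percentile(q[:,2],[5,50,95]).round(4))
print(cv2.minAreaRect((q[:,:2]*1000).astype(np.float32)))
print("px of clip centre predicted",proj(c,(.494,-.134,.04)))
```

```text
t 2.17 pos [ 0.4936 -0.1314  0.2034] rot [-90.    0.  -33.4] F [0.4 1.1 0.5] w 0.0502 q [-19.  16.  36. 115. -12.  52. -11.]
delta tool [ 0.0018  0.0034 -0.0019] turn y 0.002 (deg 0.1 )
31 [ 0.4998 -0.1388  0.0369] [0.035  0.037  0.0385]
((500.5969543457031, -137.43374633789062), (58.74884033203125, 8.161792755126953), 62.00239944458008)
px of clip centre predicted [256.25586967 178.16881602]
```

View pics/w1.png

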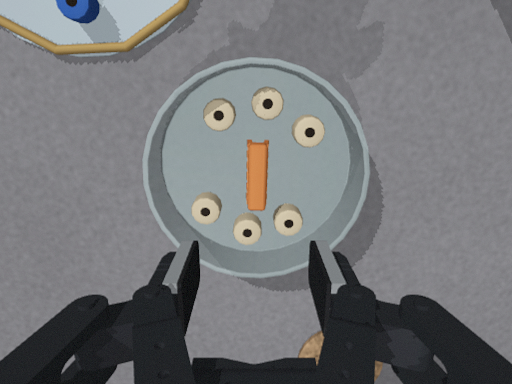

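Wrist view: the clip's top face runs from about (259,143) to (256.5,210), and the jaws are symmetric about x≈254.

Run:
```python
from h import *
c=cam("wrist"); s=st()
crop(c,210,120,310,230,6,"w1c.png")
a=plane(c,259,143,.04);b=plane(c,256.5,210,.04); print(a.round(4),b.round(4),((a+b)/2).round(4),np.linalg.norm(a-b), np.degrees(np.arctan2(*(a-b)[1::-1])))
togo(s,((a+b)/2)*[1,1,0]+[0,0,.044])
```

```text
t 2.27 pos [ 0.4937 -0.131   0.2037] rot [-89.9   0.  -33.3] F [ 0.2 -0.1 -0.5] w 0.0503 q [-19.  16.  36. 115. -12.  52. -11.]
[ 0.5127 -0.1095  0.04  ] [ 0.4783 -0.1583  0.04  ] [ 0.4955 -0.1339  0.04  ] 0.05971552254028747 54.83100084383294
delta tool [ 0.0031  0.1597 -0.0016]
```

View pics/w1c.png

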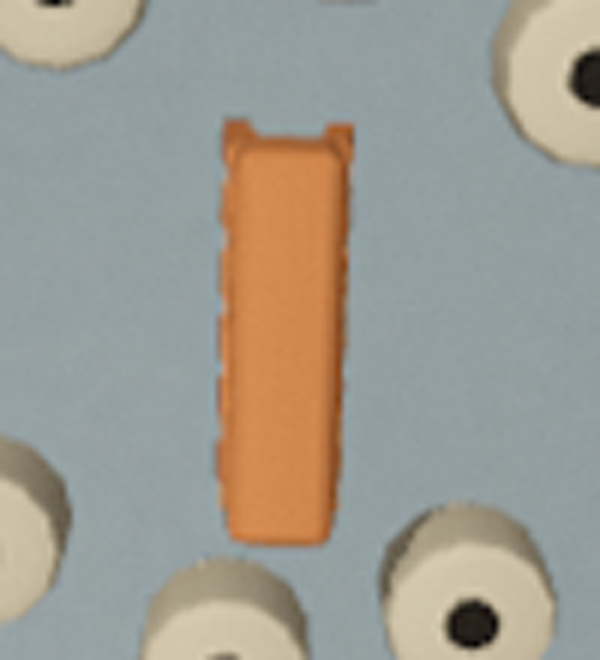

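>>> jog_arm(deltas=[[0.003,0.05,-0.002,0.033,0.045],[0.003,0.1,-0.002,0.033,0.045],[0.003,0.13,-0.002,0.033,0.045],[0.003,0.145,-0.002,0.033,0.045],[0.003,0.16,-0.002,0.033,0.045],[0.003,0.16,-0.002,0.033,0.045]])

```text
clock: 3.02
ee_pos: [0.4949, -0.1355, 0.0431]
tool_rot: [-90.0, 0.0, -35.3]
ft_force: [-0.5, -0.3, 0.5]
width: 0.0452
```

Run:
```python
from h import *
s=st(); togo(s,(.4955,-.1339,.044),-35.2)
```

```text
t 3.02 pos [ 0.4949 -0.1355  0.0431] rot [-90.    0.  -35.3] F [-0.5 -0.3  0.5] w 0.0452 q [-11.  31.  27. 121. -25.  34.  -0.]
delta tool [-0.0005 -0.0009  0.0016] turn y -0.0022 (deg -0.1 )
```

>>> jog_arm(deltas=[[0,0,0,0,0.0],[0,0,0,0,0.0],[0,0,0,0,0.0],[0,0,0,0,0.0],[0,0,0,0,0.0],[0,-0.04,0,0,0.0],[0,-0.08,0,0,0.0],[0,-0.12,0,0,0],[0,-0.12,0,0,0]], force=40)

```text
clock: 4.15
ee_pos: [0.4968, -0.1364, 0.1661]
tool_rot: [-89.8, -0.3, -35.3]
ft_force: [-0.6, 1.6, -1.1]
width: 0.0154
```

Run:
```python
from h import *
s=st(); togo(s,(.485,.382,.165),90)
c=cam("wrist"); cv2.imwrite("pics/w2.png",c["frame"][...,::-1])
```

```text
t 4.15 pos [ 0.4968 -0.1364  0.1661] rot [-89.8  -0.3 -35.3] F [-0.6  1.6 -1.1] w 0.0154 q [-18.  20.  36. 116. -16.  48.  -9.]
delta tool [-0.3095  0.0009  0.416 ] turn y 0.9539 (deg 54.7 )
```

View pics/w2.png

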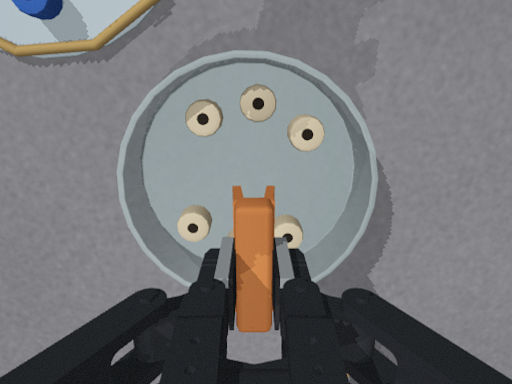

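>>> jog_arm(deltas=[[-0.318,0,0.41,-2.187,0],[-0.318,0,0.41,-2.187,0],[-0.318,0,0.41,-2.187,0],[-0.318,0,0.41,-2.187,0],[-0.318,0,0.41,-2.187,0],[-0.318,0,0.41,-2.187,0],[-0.318,0,0.41,-2.187,0],[-0.318,0,0.41,-2.187,0],[-0.318,0,0.41,-2.187,0],[-0.318,0,0.41,-2.187,0]])

```text
clock: 5.45
ee_pos: [0.4708, 0.3847, 0.161]
tool_rot: [-89.8, 0.1, 72.7]
ft_force: [0.1, -0.1, -1.0]
width: 0.015
```

Run:
```python
from h import *
s=st(); togo(s,(.475,.382,.166),92)
```

```text
t 5.45 pos [0.4708 0.3847 0.161 ] rot [-89.8   0.1  72.7] F [ 0.1 -0.1 -1. ] w 0.0150 q [-45.  26.   3. 103.  -2.  52.  31.]
delta tool [-0.0014 -0.005  -0.0048] turn y -0.3372 (deg -19.3 )
```

>>> jog_arm(deltas=[[-0.001,0,-0.004,-0.17,0],[-0.001,0,-0.004,-0.33,0],[-0.001,0.04,-0.004,-0.33,0],[-0.001,0.08,-0.004,-0.33,0],[-0.001,0.1,-0.004,-0.33,0],[-0.001,0.113,-0.004,-0.33,0],[-0.001,0.113,-0.004,-0.33,0]])

```text
clock: 6.32
ee_pos: [0.4754, 0.3797, 0.0488]
tool_rot: [-89.9, 0.1, 91.0]
ft_force: [0.2, -0.1, -0.3]
width: 0.0151
```

Run:
```python
from h import *
s=st(); togo(s,(.475,.382,.044),92)
```

```text
t 6.33 pos [0.4754 0.3797 0.0488] rot [-89.9   0.1  91. ] F [ 0.2 -0.1 -0.3] w 0.0151 q [-42.  34.  -1. 106.   1.  39.  47.]
delta tool [0.0023 0.0048 0.0004] turn y -0.0176 (deg -1.0 )
```

>>> jog_arm(deltas=[[0.002,0.004,0,0,0],[0.002,0.004,0,0,0.03],[0.002,0.004,0,0,0.035],[0.002,0.004,0,0,0.035],[0.002,-0.05,0,0,0.035],[0.002,-0.1,0,0,0.035],[0.002,-0.15,0,0,0.01],[0.002,-0.18,0,0,0],[0.002,-0.18,-0.06,0,0],[0.002,-0.18,-0.12,0,0]])

```text
clock: 7.58
ee_pos: [0.5973, 0.3851, 0.2321]
tool_rot: [-90.1, -0.1, 91.1]
ft_force: [0.1, 0.1, -0.0]
width: 0.0002
```

Run:
```python
from h import *
s=st(); togo(s,(.60,.382,.23),92)
c=cam("side"); crop(c,100,80,300,230,4,"s3.png")
c=cam("top"); crop(c,60,180,260,300,4,"t3.png")
```

```text
t 7.58 pos [0.5973 0.3851 0.2321] rot [-90.1  -0.1  91.1] F [ 0.1  0.1 -0. ] w 0.0002 q [-36.  31.   0.  84.  -0.  65.  55.]
delta tool [-0.0031  0.0021 -0.0027] turn y -0.016 (deg -0.9 )
```

View pics/s3.png

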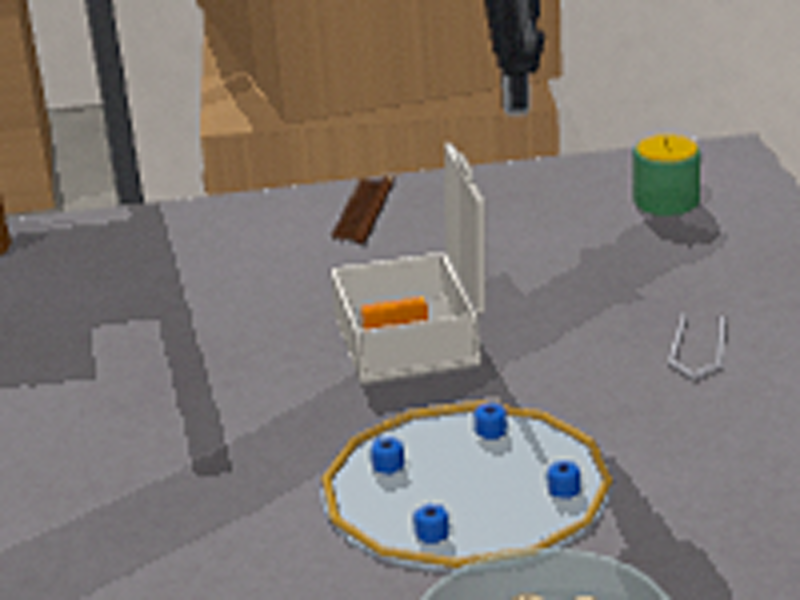

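View pics/t3.png

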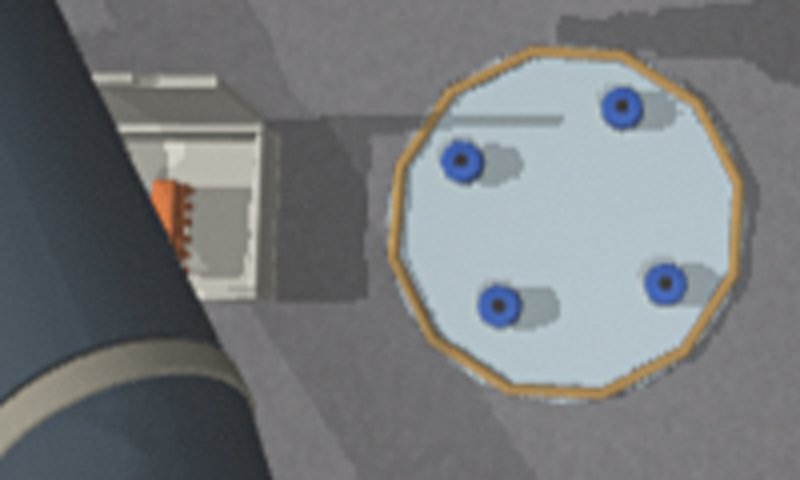

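The clip stands in the box and the lid is upright. Next I'll push the lid shut along an arc.

>>> jog_arm(deltas=[[0,0.04,-0.003,0,0],[0,0.07,0,0,0],[0,0.07,0.015,0,0],[0,0.07,0.03,0,0],[0,0.07,0.04,0,0],[0,0.071,0.055,0,0],[0,0.075,0.07,0,0],[0,0.079,0.085,0,0],[0,0.086,0.097,0,0],[0,0.096,0.109,0,0]])

```text
clock: 8.93
ee_pos: [0.4862, 0.3825, 0.1336]
tool_rot: [-90.0, 0.0, 91.0]
ft_force: [1.3, 0.3, -0.2]
width: 0.0004
```

Run:
```python
from h import *
s=st(); 
c=cam("side"); crop(c,140,80,300,200,5,"s4.png")
```

```text
t 8.93 pos [0.4862 0.3825 0.1336] rot [-90.   0.  91.] F [ 1.3  0.3 -0.2] w 0.0004 q [-42.  29.  -1. 102.   0.  49.  49.]
```

View pics/s4.png

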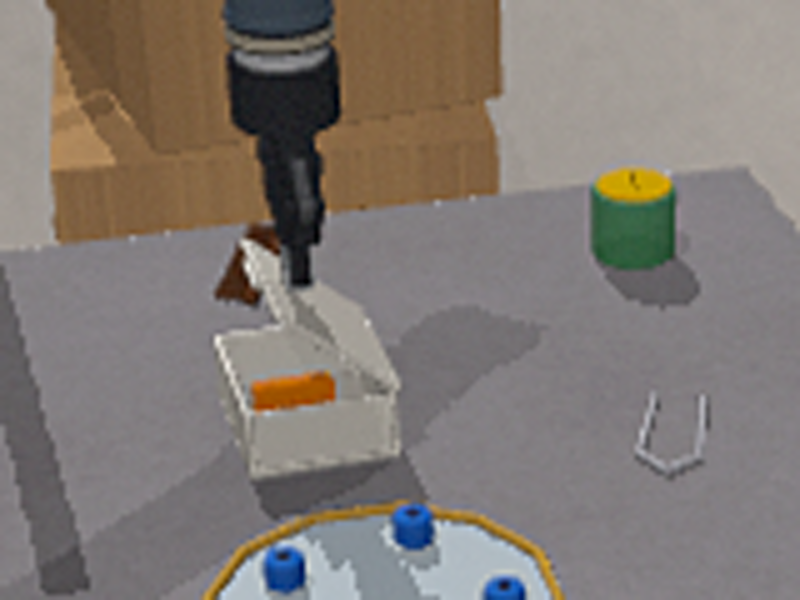

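>>> jog_arm(deltas=[[0,0.01,0.01,0,0],[0,0.02,0.015,0,0],[0,0.032,0.02,0,0],[0,0.044,0.024,0,0],[0,0.052,0.025,0,0],[0,0.056,0.025,0,0],[0,0.058,0.025,0,0],[0,0.058,0.025,0,0]])

```text
clock: 9.98
ee_pos: [0.4615, 0.382, 0.0793]
tool_rot: [-89.9, 0.0, 91.0]
ft_force: [-7.6, -5.6, 24.0]
width: 0.0002
```

Run:
```python
from h import *
s=st(); 
c=cam("side"); crop(c,140,80,300,200,5,"s5.png")
```

```text
t 9.97 pos [0.4615 0.382  0.0793] rot [-89.9   0.   91. ] F [-7.6 -5.6 24. ] w 0.0002 q [-43.  31.  -1. 107.   1.  42.  47.]
```

View pics/s5.png

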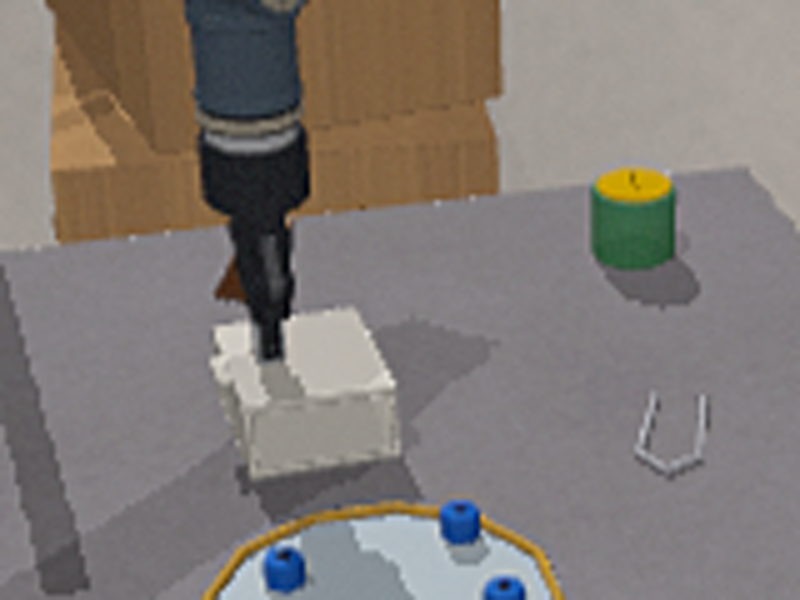

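The lid is shut. One blue bead has been knocked aside (crop (413,525) to (460,522)). I'll retreat over the tray and re-measure the beads.

>>> jog_arm(deltas=[[0,-0.02,0,0,0],[0,-0.06,0,0,0.045],[-0.06,-0.1,0,0,0.045],[-0.12,-0.12,0,0.17,0.045],[-0.14,-0.12,0,0.34,0.045],[-0.14,-0.12,0,0.5,0.045],[-0.14,-0.12,0,0.67,0.045],[-0.14,-0.12,0,0.84,0.045],[-0.14,-0.12,0,1.0,0.045]])

```text
clock: 11.15
ee_pos: [0.4648, 0.242, 0.1963]
tool_rot: [-90.0, -0.0, 33.4]
ft_force: [-0.0, -0.2, -0.7]
width: 0.045
```

```bash
cat > beads.py <<'E'
from h import *
def find(tag):
    s=st(); c=cam("top"); crop(c,60,180,260,300,4,tag+".png"); crop(c,230,160,430,300,4,tag+"b.png")
    hsv=cv2.cvtColor(c["frame"],cv2.COLOR_RGB2HSV); h,s_,v=[hsv[...,i].astype(int) for i in range(3)]
    m=((h>105)&(h<125)&(s_>150)&(v>60)).astype(np.uint8)
    m=cv2.morphologyEx(m,cv2.MORPH_CLOSE,np.ones((3,3)))
    n,l,st_,ce=cv2.connectedComponentsWithStats(m)
    for i in range(1,n):
        if st_[i,4]>15: print("blue",st_[i].tolist(),plane(c,*ce[i],.022).round(4))
    return s,c
if __name__=="__main__": find(sys.argv[1])
E
python3 beads.py t6
```

```text
t 11.15 pos [0.4648 0.242  0.1963] rot [-90.   -0.   33.4] F [-0.  -0.2 -0.7] w 0.0450 q [-42.  16.  12. 113.  -4.  52.   5.]
blue [211, 203, 9, 8, 44] [0.5649 0.0958 0.022 ]
blue [172, 204, 10, 9, 52] [0.5588 0.1958 0.022 ]
blue [222, 247, 9, 8, 43] [0.4511 0.0633 0.022 ]
blue [180, 252, 9, 9, 44] [0.4338 0.1691 0.022 ]
```

View pics/t6.png

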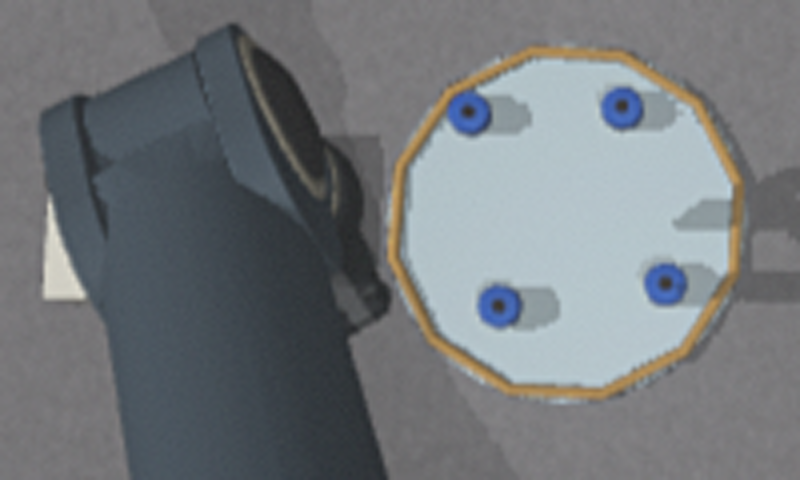

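Run:
```python
from h import *
s=st(); togo(s,(.559,.196,.12),-43)
```

```text
t 11.20 pos [0.4648 0.2421 0.1962] rot [-90.   -0.   33.2] F [-0.1 -0.3  0.2] w 0.0451 q [-42.  16.  12. 113.  -4.  52.   5.]
delta tool [ 0.0536  0.0763 -0.0901] turn y 1.3298 (deg 76.2 )
```

>>> jog_arm(deltas=[[0.027,0.02,-0.045,0.18,0.045],[0.054,0.03,-0.09,0.36,0.045],[0.054,0.04,-0.09,0.54,0.045],[0.054,0.05,-0.09,0.72,0.045],[0.054,0.06,-0.09,0.9,0.045],[0.054,0.07,-0.09,1.08,0.045],[0.054,0.076,-0.09,1.26,0.045],[0.054,0.076,-0.09,1.33,0.045],[0.054,0.076,-0.09,1.33,0.045]])

```text
clock: 12.32
ee_pos: [0.5595, 0.1973, 0.12]
tool_rot: [-90.0, -0.0, -42.4]
ft_force: [0.3, -0.3, -0.3]
width: 0.045
```

Run:
```python
from h import *
s=st(); c=cam("wrist"); cv2.imwrite("pics/w7.png",c["frame"][...,::-1])
print(proj(c,(.559,.196,.026)))
togo(s,(.559,.196,.03),-43)
```

```text
t 12.32 pos [0.5595 0.1973 0.12  ] rot [-90.   -0.  -42.4] F [ 0.3 -0.3 -0.3] w 0.0450 q [-45.  30.  30. 108. -20.  47. -48.]
[254.90973902 204.76834802]
delta tool [ 0.0005  0.09   -0.0013] turn y 0.0112 (deg 0.6 )
```

View pics/w7.png

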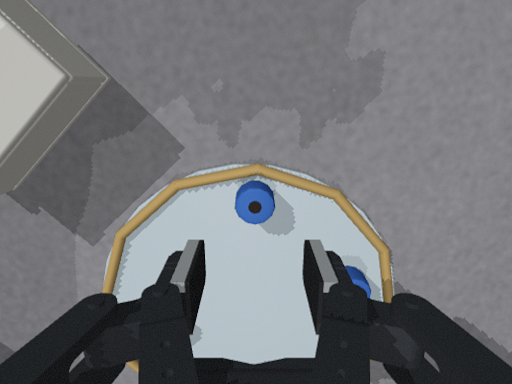

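The bead's hole is at (255,207) and I predicted (255,205), so it's centred between the jaws. Descending.

>>> jog_arm(deltas=[[0,0.04,-0.001,0,0.045],[0,0.07,-0.001,0,0.045],[0,0.09,-0.001,0,0.045],[0,0.09,-0.001,0,0.045],[0,0.09,-0.001,0,0],[0,0.09,-0.001,0,0],[0,0.09,-0.001,0,0],[0,0.09,-0.001,0,0],[0,0.04,-0.001,0,0],[0,0,-0.001,0,0]], force=30)

```text
clock: 13.62
ee_pos: [0.5587, 0.1964, 0.1214]
tool_rot: [-90.0, -0.0, -42.5]
ft_force: [0.2, 0.4, 0.3]
width: 0.0267
```

Run:
```python
from h import *
s=st(); c=cam("wrist"); crop(c,130,150,380,384,3,"w8.png")
togo(s,(.496,-.1305,.125),-10)
togo(s,(.512,-.115,.125),-35.2)
```

```text
t 13.62 pos [0.5587 0.1964 0.1214] rot [-90.   -0.  -42.5] F [0.2 0.4 0.3] w 0.0267 q [-46.  30.  30. 108. -20.  47. -48.]
delta tool [ 0.1747 -0.0035 -0.2834] turn y -0.5674 (deg -32.5 )
delta tool [ 0.176  -0.0035 -0.2611] turn y -0.1276 (deg -7.3 )
```

View pics/w8.png

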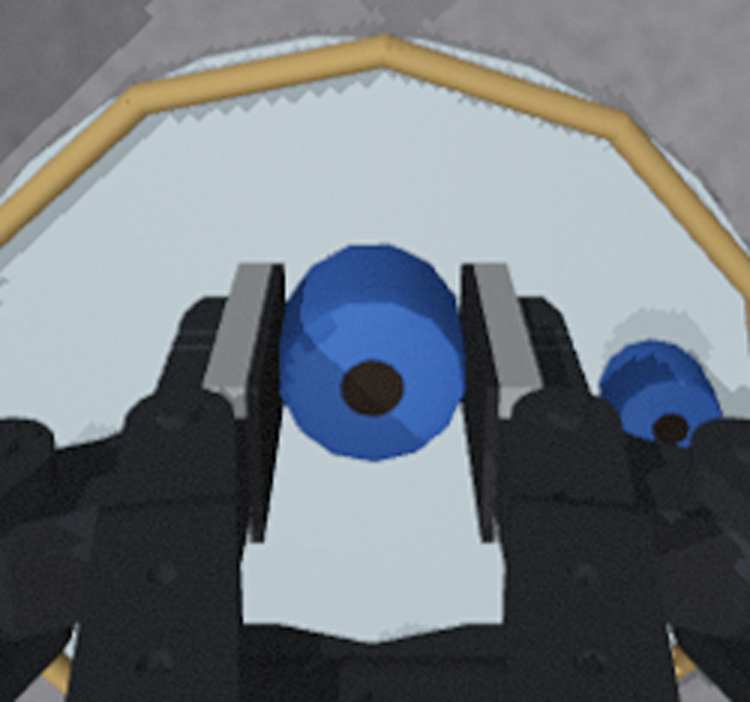

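>>> jog_arm(deltas=[[0.173,-0.01,-0.268,-0.128,0],[0.173,-0.01,-0.268,-0.128,0],[0.173,-0.01,-0.268,-0.128,0],[0.173,-0.01,-0.268,-0.128,0],[0.173,-0.01,-0.268,-0.128,0],[0.173,-0.01,-0.268,-0.128,0],[0.173,-0.01,-0.268,-0.128,0]])

```text
clock: 14.55
ee_pos: [0.505, -0.1181, 0.1301]
tool_rot: [-90.0, 0.0, -35.3]
ft_force: [-0.8, 0.0, -0.7]
width: 0.0264
```

Run:
```python
from h import *
s=st(); togo(s,(.5046,-.1182,.034),-35)
c=cam("wrist"); cv2.imwrite("pics/w9.png",c["frame"][...,::-1])
```

```text
t 14.55 pos [ 0.505  -0.1181  0.1301] rot [-90.    0.  -35.3] F [-0.8  0.  -0.7] w 0.0264 q [-16.  23.  31. 117. -17.  44. -10.]
delta tool [-0.0002  0.0961 -0.0004] turn y -0.0044 (deg -0.3 )
```

View pics/w9.png

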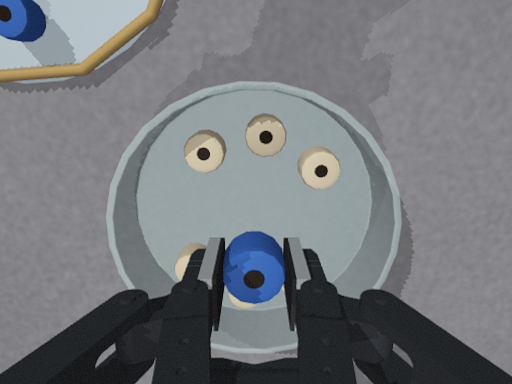

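>>> jog_arm(deltas=[[0,0.05,0,0,0],[0,0.08,0,0,0],[0,0.096,0,0,0],[0,0.096,0,0,0],[0,0.096,0,0,0.036],[0,0.096,0,0,0.036],[0,0.05,0,0,0.036],[0,0,0,0,0.045],[0,0,0,0,0.045]])

```text
clock: 15.72
ee_pos: [0.508, -0.1188, 0.1345]
tool_rot: [-89.7, -0.4, -35.2]
ft_force: [-0.0, -0.1, -1.1]
width: 0.0449
```

Run:
```python
from h import *
import beads
s,c=beads.find("t10"); togo(s,(.4511,.0628,.12),8)
```

```text
t 15.72 pos [ 0.508  -0.1188  0.1345] rot [-89.7  -0.4 -35.2] F [-0.  -0.1 -1.1] w 0.0449 q [-17.  23.  32. 117. -17.  44.  -9.]
blue [211, 203, 9, 8, 33] [0.5652 0.0963 0.022 ]
blue [222, 247, 9, 8, 45] [0.451  0.0628 0.022 ]
blue [181, 252, 8, 9, 35] [0.4338 0.1697 0.022 ]
delta tool [-0.1512  0.0139  0.1155] turn y -0.7539 (deg -43.2 )
```

View pics/t10b.png

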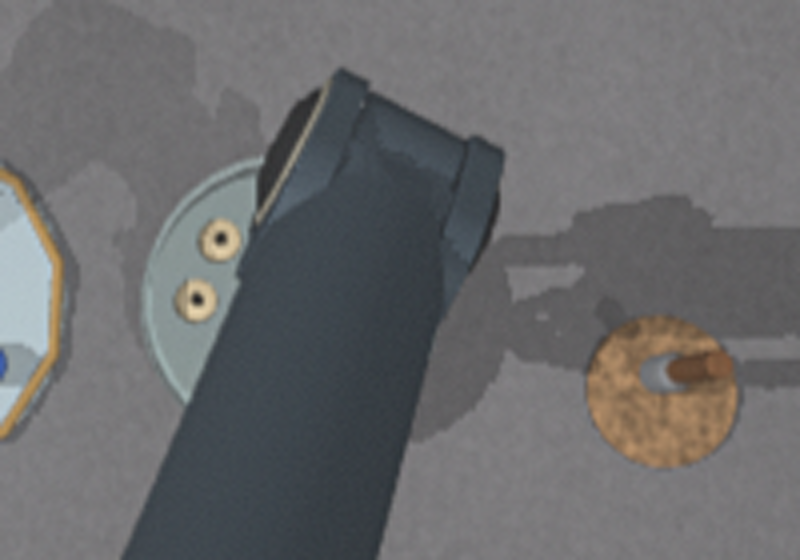

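>>> jog_arm(deltas=[[-0.151,0.01,0.116,0,0.045],[-0.151,0.01,0.116,0,0.045],[-0.151,0.01,0.116,0,0.045],[-0.151,0.01,0.116,0,0.045],[-0.151,0.01,0.116,0,0.045],[-0.151,0.01,0.116,0,0.045]])

```text
clock: 16.52
ee_pos: [0.449, 0.0621, 0.1202]
tool_rot: [-90.0, -0.0, -35.4]
ft_force: [-1.3, -0.8, 0.1]
width: 0.0451
```

Run:
```python
from h import *
s=st(); togo(s,(.451,.063,.03),-35)
c=cam("wrist"); cv2.imwrite("pics/w11.png",c["frame"][...,::-1]); print(proj(c,(.451,.063,.026)))
```

```text
t 16.52 pos [0.449  0.0621 0.1202] rot [-90.   -0.  -35.4] F [-1.3 -0.8  0.1] w 0.0451 q [-39.  18.  31. 126. -15.  39. -33.]
delta tool [0.0011 0.0902 0.0019] turn y -0.0063 (deg -0.4 )
[255.88324718 200.16181033]
```

View pics/w11.png

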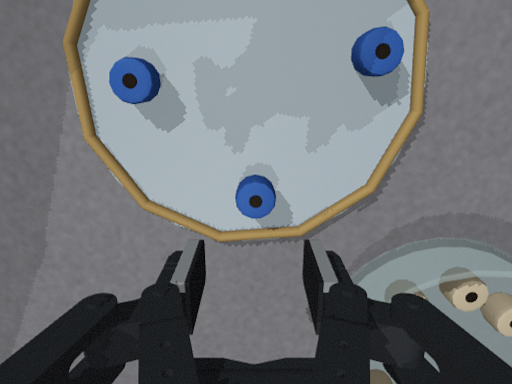

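The bead's hole is at (255.5,201) and I predicted (256,200). Grasping.

>>> jog_arm(deltas=[[0.001,0.04,0.002,0,0.045],[0.001,0.07,0.002,0,0.045],[0.001,0.09,0.002,0,0.045],[0.001,0.09,0.002,0,0.045],[0.001,0.09,0.002,0,0],[0.001,0.09,0.002,0,0],[0.001,0.09,0.002,0,0],[0.001,0.09,0.002,0,0],[0.001,0.04,0.002,0,0],[0.001,-0.01,0.002,0,0]])

```text
clock: 17.82
ee_pos: [0.4501, 0.0648, 0.1311]
tool_rot: [-90.1, 0.0, -35.2]
ft_force: [1.2, 0.4, -0.1]
width: 0.0264
```

Run:
```python
from h import *
s=st(); togo(s,(.4874,-.1428,.13),-35)
```

```text
t 17.82 pos [0.4501 0.0648 0.1311] rot [-90.1   0.  -35.2] F [ 1.2  0.4 -0.1] w 0.0264 q [-41.  18.  33. 125. -15.  41. -33.]
delta tool [ 0.1501  0.0013 -0.1482] turn y -0.0031 (deg -0.2 )
```

>>> jog_arm(deltas=[[0.15,0,-0.148,0,0],[0.15,0,-0.148,0,0],[0.15,0,-0.148,0,0],[0.15,0,-0.148,0,0],[0.15,0,-0.148,0,0],[0.15,0,-0.148,0,0]])

```text
clock: 18.58
ee_pos: [0.4876, -0.1411, 0.13]
tool_rot: [-90.0, 0.1, -35.1]
ft_force: [0.3, 0.1, -0.1]
width: 0.0264
```

Run:
```python
from h import *
s=st(); togo(s,(.4874,-.1428,.034),-35)
c=cam("wrist"); cv2.imwrite("pics/w12.png",c["frame"][...,::-1])
```

```text
t 18.57 pos [ 0.4876 -0.1411  0.13  ] rot [-90.    0.1 -35.1] F [ 0.3  0.1 -0.1] w 0.0264 q [-16.  23.  34. 119. -18.  44.  -5.]
delta tool [ 0.0009  0.096  -0.0016] turn y -0.0017 (deg -0.1 )
```

View pics/w12.png

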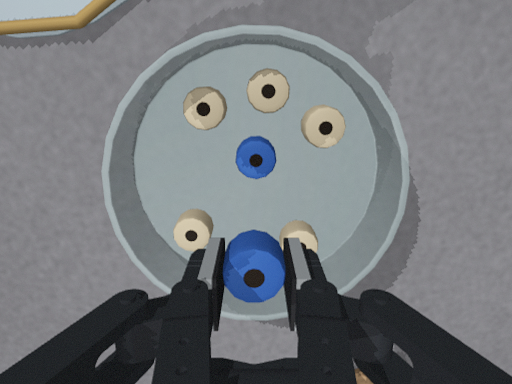

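>>> jog_arm(deltas=[[0.001,0.05,-0.002,0,0],[0.001,0.08,-0.002,0,0],[0.001,0.096,-0.002,0,0],[0.001,0.096,-0.002,0,0],[0.001,0.096,-0.002,0,0.036],[0.001,0.096,-0.002,0,0.036],[0.001,0.05,-0.002,0,0.036],[0.001,0,-0.002,0,0.045],[0.001,0,-0.002,0,0.045]])

```text
clock: 19.75
ee_pos: [0.4902, -0.1456, 0.1343]
tool_rot: [-89.7, -0.4, -35.2]
ft_force: [-0.2, 0.0, 0.1]
width: 0.0448
```

Run:
```python
from h import *
import beads
s,c=beads.find("t13"); togo(s,(.4338,.1697,.12),-35)
togo(s,(.565,.096,.12),-35)
```

```text
t 19.75 pos [ 0.4902 -0.1456  0.1343] rot [-89.7  -0.4 -35.2] F [-0.2  0.   0.1] w 0.0448 q [-16.  23.  35. 119. -19.  44.  -5.]
blue [211, 203, 9, 8, 33] [0.5657 0.0962 0.022 ]
blue [292, 228, 10, 9, 58] [ 0.5052 -0.1181  0.022 ]
blue [180, 252, 9, 9, 34] [0.4335 0.1693 0.022 ]
delta tool [-0.2279  0.0136  0.2251] turn y -0.0033 (deg -0.2 )
delta tool [-0.0782  0.0148  0.2405] turn y -0.0033 (deg -0.2 )
```

>>> jog_arm(deltas=[[-0.02,0.01,0.06,-0.18,0.045],[-0.04,0.01,0.12,-0.36,0.045],[-0.06,0.01,0.18,-0.54,0.045],[-0.078,0.01,0.24,-0.72,0.045],[-0.078,0.01,0.24,-0.9,0.045],[-0.078,0.01,0.24,-1.08,0.045],[-0.078,0.01,0.24,-1.26,0.045],[-0.078,0.01,0.24,-1.44,0.045],[-0.078,0.01,0.24,-1.48,0.045]])

```text
clock: 20.92
ee_pos: [0.5613, 0.0962, 0.1193]
tool_rot: [-89.9, 0.1, 49.6]
ft_force: [-0.6, -0.4, -0.3]
width: 0.045
```

Run:
```python
from h import *
s=st(); togo(s,(.5652,.096,.03),50)
c=cam("wrist"); cv2.imwrite("pics/w14.png",c["frame"][...,::-1]); print(proj(c,(.5652,.096,.026)))
```

```text
t 20.93 pos [0.5613 0.0962 0.1193] rot [-89.9   0.1  49.6] F [-0.6 -0.4 -0.3] w 0.0450 q [-22.  26.  10. 110.  -6.  44.  42.]
delta tool [ 0.0025  0.0893 -0.0032] turn y -0.0067 (deg -0.4 )
[257.9447283  208.86082572]
```

View pics/w14.png

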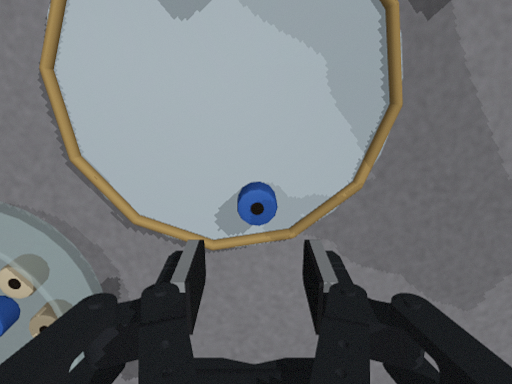

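>>> jog_arm(deltas=[[0.002,0.04,-0.003,0,0.045],[0.002,0.07,-0.003,0,0.045],[0.002,0.089,-0.003,0,0.045],[0.002,0.089,-0.003,0,0.045],[0.002,0.089,-0.003,0,0],[0.002,0.089,-0.003,0,0],[0.002,0.089,-0.003,0,0],[0.002,0.089,-0.003,0,0],[0.002,0.04,-0.003,0,0],[0.002,-0.01,-0.003,0,0]])

```text
clock: 22.22
ee_pos: [0.5651, 0.0958, 0.1309]
tool_rot: [-89.9, 0.1, 49.6]
ft_force: [1.5, -0.0, 1.0]
width: 0.0266
```

Run:
```python
from h import *
s=st(); togo(s,(.5386,-.1603,.13),-35)
```

```text
t 22.23 pos [0.5651 0.0958 0.1309] rot [-89.9   0.1  49.6] F [ 1.5 -0.   1. ] w 0.0266 q [-22.  25.  11. 109.  -6.  46.  42.]
delta tool [-0.2123  0.001  -0.1458] turn y 1.4768 (deg 84.6 )
```

>>> jog_arm(deltas=[[-0.05,0,-0.035,0.18,0],[-0.1,0,-0.07,0.36,0],[-0.15,0,-0.1,0.54,0],[-0.2,0,-0.135,0.72,0],[-0.212,0,-0.146,0.9,0],[-0.212,0,-0.146,1.08,0],[-0.212,0,-0.146,1.26,0],[-0.212,0,-0.146,1.44,0],[-0.212,0,-0.146,1.477,0],[-0.212,0,-0.146,1.477,0]])

```text
clock: 23.48
ee_pos: [0.5395, -0.1599, 0.1302]
tool_rot: [-90.0, 0.0, -34.9]
ft_force: [0.6, 0.6, -0.6]
width: 0.0267
```

Run:
```python
from h import *
s=st(); togo(s,(.5386,-.1603,.034),-35)
c=cam("wrist"); cv2.imwrite("pics/w15.png",c["frame"][...,::-1])
print(proj(c,(.5386,-.1603,.006)),proj(c,(.5386+.027,-.1603-.019,.006)),proj(c,(.5386-.027,-.1603+.019,.006)))
```

```text
t 23.48 pos [ 0.5395 -0.1599  0.1302] rot [-90.    0.  -34.9] F [ 0.6  0.6 -0.6] w 0.0267 q [-14.  28.  34. 112. -21.  47.  -3.]
delta tool [-0.0005  0.0962 -0.0009] turn y 0.0022 (deg 0.1 )
[253.48779664 190.56425406] [297.49825027 190.7674209 ] [209.45398898 190.36097941]
```

View pics/w15.png

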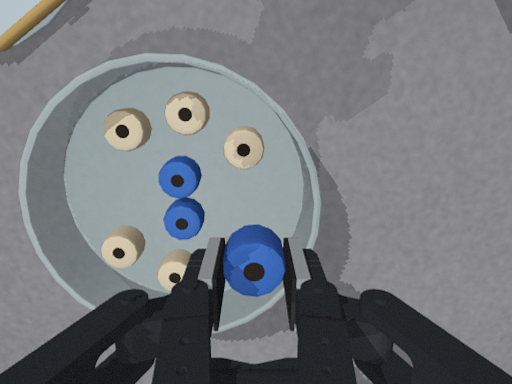

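>>> jog_arm(deltas=[[-0.001,0.05,-0.001,0,0],[-0.001,0.08,-0.001,0,0],[-0.001,0.096,-0.001,0,0],[-0.001,0.096,-0.001,0,0],[-0.001,0.096,-0.001,0,0.034],[-0.001,0.096,-0.001,0,0.034],[-0.001,0.05,-0.001,0,0.034],[-0.001,0,-0.001,0,0.045],[-0.001,0,-0.001,0,0.045]])

```text
clock: 24.65
ee_pos: [0.5408, -0.1614, 0.1345]
tool_rot: [-89.8, -0.5, -35.0]
ft_force: [-0.2, -0.5, 0.2]
width: 0.0453
```

Run:
```python
from h import *
import beads
s,c=beads.find("t16"); togo(s,(.4337,.1695,.12),40)
c=cam("wrist"); cv2.imwrite("pics/w16.png",c["frame"][...,::-1])
```

```text
t 24.65 pos [ 0.5408 -0.1614  0.1345] rot [-89.8  -0.5 -35. ] F [-0.2 -0.5  0.2] w 0.0453 q [-14.  27.  35. 112. -21.  47.  -3.]
blue [292, 228, 7, 9, 31] [ 0.5075 -0.113   0.022 ]
blue [181, 252, 8, 9, 30] [0.4335 0.17   0.022 ]
delta tool [-0.2777  0.0131  0.2095] turn y -1.3091 (deg -75.0 )
```

View pics/w16.png

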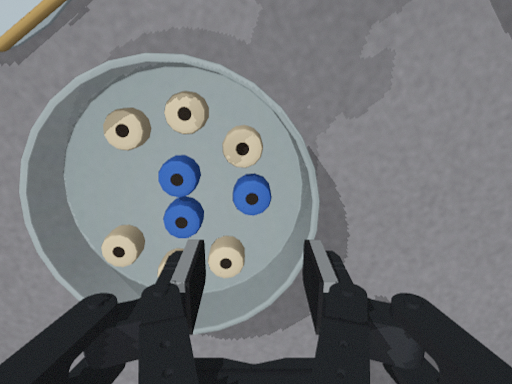

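>>> jog_arm(deltas=[[-0.05,0.01,0.04,-0.18,0.045],[-0.1,0.01,0.08,-0.36,0.045],[-0.15,0.01,0.115,-0.54,0.045],[-0.2,0.01,0.15,-0.72,0.045],[-0.25,0.01,0.19,-0.9,0.045],[-0.278,0.01,0.209,-1.08,0.045],[-0.278,0.01,0.209,-1.26,0.045],[-0.278,0.01,0.209,-1.31,0.045],[-0.278,0.01,0.209,-1.31,0.045]])

```text
clock: 25.88
ee_pos: [0.4294, 0.17, 0.1192]
tool_rot: [-90.0, 0.1, 40.0]
ft_force: [-0.3, 0.1, 0.1]
width: 0.0449
```

Run:
```python
from h import *
s=st(); togo(s,(.4336,.1695,.03),40)
c=cam("wrist"); cv2.imwrite("pics/w17.png",c["frame"][...,::-1]); print(proj(c,(.4336,.1695,.026)))
```

```text
t 25.88 pos [0.4294 0.17   0.1192] rot [-90.    0.1  40. ] F [-0.3  0.1  0.1] w 0.0449 q [-39.  18.  14. 124.  -7.  39.  20.]
delta tool [ 0.0031  0.0892 -0.0032] turn y 0.0005 (deg 0.0 )
[258.878208   208.68407612]
```

View pics/w17.png

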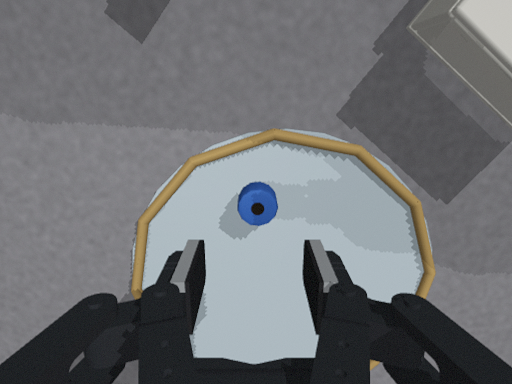

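>>> jog_arm(deltas=[[0.002,0.04,-0.003,0,0.045],[0.002,0.07,-0.003,0,0.045],[0.002,0.089,-0.003,0,0.045],[0.002,0.089,-0.003,0,0.045],[0.002,0.089,-0.003,0,0],[0.002,0.089,-0.003,0,0],[0.002,0.089,-0.003,0,0],[0.002,0.089,-0.003,0,0],[0.002,0.04,-0.003,0,0],[0.002,-0.01,-0.003,0,0]])

```text
clock: 27.18
ee_pos: [0.4333, 0.1691, 0.1311]
tool_rot: [-90.0, 0.1, 40.0]
ft_force: [0.6, 0.3, -0.1]
width: 0.0263
```

Run:
```python
from h import *
s=st(); togo(s,(.4534,-.1007,.13),-35)
```

```text
t 27.18 pos [0.4333 0.1691 0.1311] rot [-90.    0.1  40. ] F [ 0.6  0.3 -0.1] w 0.0263 q [-39.  17.  15. 123.  -7.  41.  20.]
delta tool [-0.1582  0.0013 -0.2194] turn y 1.3098 (deg 75.0 )
```

>>> jog_arm(deltas=[[-0.035,0,-0.05,0.18,0],[-0.07,0,-0.1,0.36,0],[-0.105,0,-0.145,0.54,0],[-0.14,0,-0.195,0.72,0],[-0.158,0,-0.219,0.9,0],[-0.158,0,-0.219,1.08,0],[-0.158,0,-0.219,1.26,0],[-0.158,0,-0.219,1.31,0],[-0.158,0,-0.219,1.31,0]])

```text
clock: 28.3
ee_pos: [0.4537, -0.0999, 0.1303]
tool_rot: [-90.0, 0.0, -35.0]
ft_force: [-0.2, 0.2, -0.2]
width: 0.0266
```

Run:
```python
from h import *
s=st(); togo(s,(.4534,-.1007,.034),-35)
c=cam("wrist"); cv2.imwrite("pics/w18.png",c["frame"][...,::-1])
print(proj(c,(.4534,-.1007,.006)),proj(c,(.4534+.027,-.1007-.019,.006)),proj(c,(.4534-.027,-.1007+.019,.006)))
```

```text
t 28.30 pos [ 0.4537 -0.0999  0.1303] rot [-90.   0. -35.] F [-0.2  0.2 -0.2] w 0.0266 q [-24.  19.  38. 124. -18.  42.  -9.]
delta tool [ 0.0002  0.0963 -0.0009] turn y 0.0007 (deg 0.0 )
[254.46980868 190.56972253] [298.46413073 190.7096936 ] [210.45587721 190.42968907]
```

View pics/w18.png

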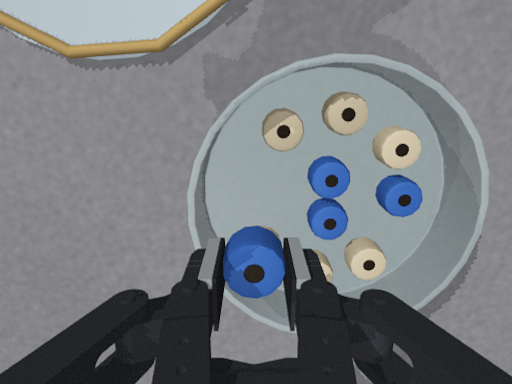

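>>> jog_arm(deltas=[[0.001,0.05,-0.001,0,0],[0.001,0.08,-0.001,0,0],[0.001,0.096,-0.001,0,0],[0.001,0.096,-0.001,0,0],[0.001,0.096,-0.001,0,0.034],[0.001,0.096,-0.001,0,0.034],[0.001,0.05,-0.001,0,0.034],[0.001,0,-0.001,0,0.045],[0.001,0,-0.001,0,0.045]])

```text
clock: 29.48
ee_pos: [0.4566, -0.1018, 0.1339]
tool_rot: [-89.7, -0.4, -35.0]
ft_force: [0.5, 0.6, -0.0]
width: 0.045
```

Run:
```python
from h import *
s=st()
togo(s,(.4575,-.376,.25),-35)
c=cam("wrist"); cv2.imwrite("pics/w19.png",c["frame"][...,::-1])
```

```text
t 29.48 pos [ 0.4566 -0.1018  0.1339] rot [-89.7  -0.4 -35. ] F [ 0.5  0.6 -0. ] w 0.0450 q [-25.  19.  40. 124. -19.  42.  -8.]
delta tool [ 0.1587 -0.1163 -0.2235] turn y 0.0002 (deg 0.0 )
```

View pics/w19.png

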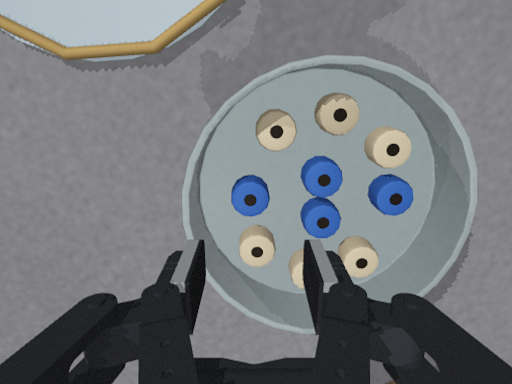

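All four blue beads are in the bowl. Next is the rod.

>>> jog_arm(deltas=[[0.01,-0.06,-0.01,0,0.06],[0.06,-0.1,-0.08,0,0.06],[0.11,-0.116,-0.15,0,0.06],[0.159,-0.116,-0.223,0,0.06],[0.159,-0.116,-0.223,0,0.06],[0.159,-0.116,-0.223,0,0.06],[0.159,-0.116,-0.223,0,0.06]])

```text
clock: 30.4
ee_pos: [0.4552, -0.3764, 0.2451]
tool_rot: [-90.0, 0.1, -35.2]
ft_force: [-0.0, 0.6, 0.4]
width: 0.0598
```

Run:
```python
from h import *
s=st()
c=cam("wrist"); cv2.imwrite("pics/w20.png",c["frame"][...,::-1]); P=cloud(c)
m=(P[...,2]>.112)&(P[...,2]<.13)&(abs(P[...,0]-.4575)<.05)&(abs(P[...,1]+.376)<.05); q=P[m]; print(len(q),q.mean(0),q.min(0),q.max(0))
print(proj(c,(.4575,-.376,.121)),proj(c,(.448,-.3833,.006)))
t=cam("top"); crop(t,230,160,430,300,4,"t20.png")
crop(cam("side"),200,200,300,350,4,"s20.png")
```

```text
t 30.40 pos [ 0.4552 -0.3764  0.2451] rot [-90.    0.1 -35.2] F [-0.   0.6  0.4] w 0.0598 q [  1.  24.  46. 102. -19.  62.  19.]
435 [ 0.45816075 -0.37800694  0.11923481] [ 0.44893916 -0.38728932  0.11216604] [ 0.46646429 -0.37001274  0.12209515]
[256.68439764 187.18519505] [252.60735895 166.12534222]
```

View pics/w20.png

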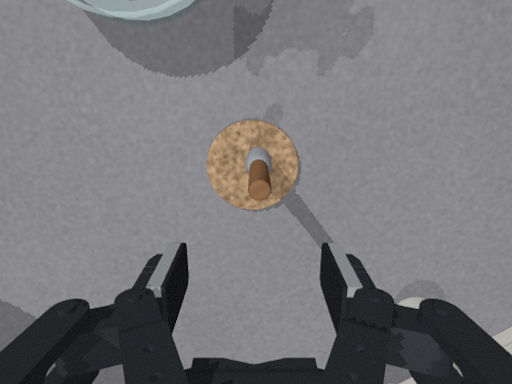

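View pics/t20.png

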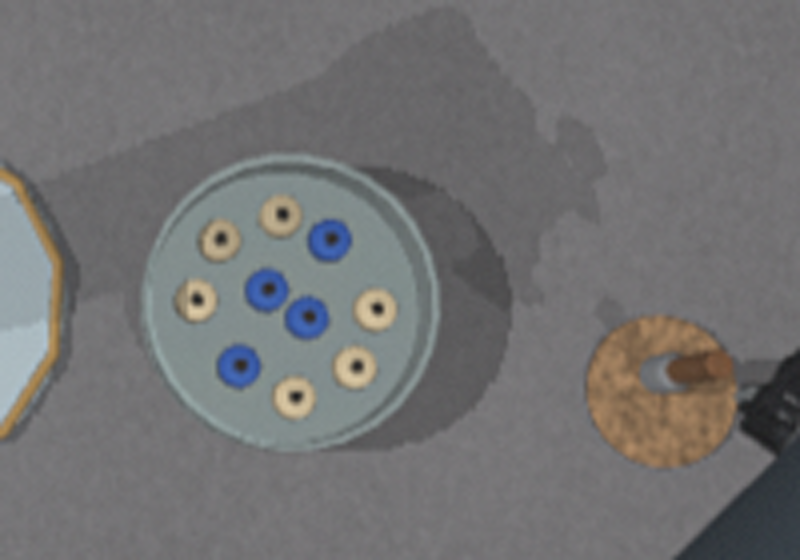

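Run:
```python
from h import *
s=st(); c=cam("wrist")
print(plane(c,259.5,190,.121))
togo(s,(.458,-.378,.09),-35)
```

```text
t 30.55 pos [ 0.4566 -0.3733  0.2453] rot [-89.9   0.1 -34.9] F [-0.   0.6 -0.2] w 0.0597 q [  1.  24.  46. 102. -19.  62.  19.]
[ 0.45953051 -0.37570585  0.121     ]
delta tool [ 0.0041  0.1553 -0.0032] turn y 0.0019 (deg 0.1 )
```

>>> jog_arm(deltas=[[0.004,0.05,-0.002,0,0.06],[0.004,0.1,-0.002,0,0.06],[0.004,0.13,-0.002,0,0.06],[0.004,0.155,-0.002,0,0.06],[0.004,0.155,-0.002,0,0.06],[0.004,0.155,-0.002,0,0.06]])

```text
clock: 31.35
ee_pos: [0.4593, -0.3789, 0.0923]
tool_rot: [-90.0, -0.1, -34.9]
ft_force: [0.4, -0.8, -0.1]
width: 0.0599
```

Run:
```python
from h import *
s=st(); c=cam("wrist"); cv2.imwrite("pics/w21.png",c["frame"][...,::-1])
```

```text
t 31.35 pos [ 0.4593 -0.3789  0.0923] rot [-90.   -0.1 -34.9] F [ 0.4 -0.8 -0.1] w 0.0599 q [  8.  35.  38. 109. -29.  46.  27.]
```

View pics/w21.png

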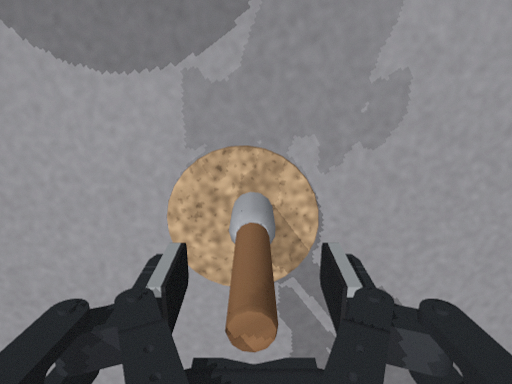

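Run:
```python
from h import *
s=st(); c=cam("wrist")
p=plane(c,252,331,.121); print(p); togo(s,(p[0],p[1],.09),-35)
```

```text
t 31.40 pos [ 0.4594 -0.3793  0.0926] rot [-90.   -0.1 -35. ] F [ 0.6 -0.2 -0.5] w 0.0598 q [  8.  35.  38. 109. -29.  46.  27.]
[ 0.4584332  -0.37878506  0.121     ]
delta tool [-0.0011  0.0026 -0.0002] turn y 0.0008 (deg 0.0 )
```

>>> jog_arm(deltas=[[-0.001,0.002,0,0,0],[-0.001,0.002,0,0,0],[-0.001,0.002,0,0,0],[-0.001,0.002,0,0,0],[-0.001,0.002,0,0,0],[-0.001,0.002,0,0,0],[-0.001,-0.04,0,0,0],[-0.001,-0.08,0,0,0],[-0.001,-0.08,0,0,0]], force=70)

```text
clock: 32.58
ee_pos: [0.4585, -0.3798, 0.1734]
tool_rot: [-90.0, -0.3, -35.0]
ft_force: [0.3, -0.3, -1.8]
width: 0.0161
```

Run:
```python
from h import *
s=st(); c=cam("wrist"); cv2.imwrite("pics/w22.png",c["frame"][...,::-1])
c=cam("side"); crop(c,180,180,330,340,4,"s22.png")
```

```text
t 32.58 pos [ 0.4585 -0.3798  0.1734] rot [-90.   -0.3 -35. ] F [ 0.3 -0.3 -1.8] w 0.0161 q [  4.  29.  43. 106. -24.  54.  23.]
```

View pics/s22.png

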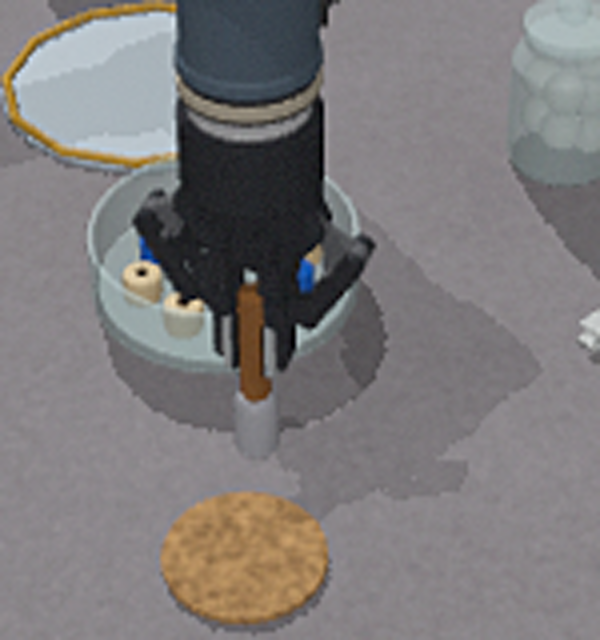

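View pics/w22.png

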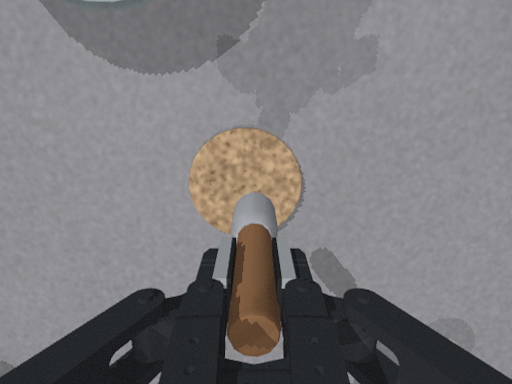

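Run:
```python
from h import *
c=cam("top")
f=lambda x,y:plane(c,230+(x+.5)/4-.5,160+(y+.5)/4-.5,.028)[:2]
B=np.array([f(*q) for q in [(330,241),(267,290),(307,317),(238,366),(281,215),(219,240),(196,300),(376,309),(355,367),(294,397)]])
C=np.array([.496,-.1305])
for b in B-C: print(b.round(4),np.hypot(*b).round(3),np.degrees(np.arctan2(b[1],b[0])).round(0))
res=[]
for r in np.arange(.0,.07,.002):
  for a in range(0,360,4):
    p=r*np.array([np.cos(np.radians(a)),np.sin(np.radians(a))]); res.append((np.hypot(*(B-C-p).T).min(),r,a))
res.sort(reverse=True); print([tuple(np.round(x,4)) for x in res[:12]])
```

```text
[ 0.0417 -0.028 ] 0.05 -34.0
[0.0083 0.0127] 0.015 57.0
[-0.0084 -0.0135] 0.016 -122.0
[-0.0414  0.0308] 0.052 143.0
[0.0578 0.0042] 0.058 4.0
[0.0399 0.0445] 0.06 48.0
[0.0003 0.0587] 0.059 90.0
[-0.0018 -0.0583] 0.058 -92.0
[-0.0397 -0.0448] 0.06 -132.0
[-0.0601 -0.0056] 0.06 -175.0
[(np.float64(0.0318), np.float64(0.068), np.float64(300.0)), (np.float64(0.0317), np.float64(0.068), np.float64(296.0)), (np.float64(0.0307), np.float64(0.066), np.float64(296.0)), (np.float64(0.0304), np.float64(0.066), np.float64(300.0)), (np.float64(0.0302), np.float64(0.068), np.float64(116.0)), (np.float64(0.0298), np.float64(0.064), np.float64(296.0)), (np.float64(0.0292), np.float64(0.066), np.float64(116.0)), (np.float64(0.0291), np.float64(0.064), np.float64(300.0)), (np.float64(0.029), np.float64(0.062), np.float64(296.0)), (np.float64(0.029), np.float64(0.068), np.float64(120.0)), (np.float64(0.0287), np.float64(0.036), np.float64(292.0)), (np.float64(0.0286), np.float64(0.068), np.float64(304.0))]
```

Run:
```python
from h import *
s=st(); togo(s,(.5275,-.1897,.17),-35)
```

```text
t 32.73 pos [ 0.4569 -0.3775  0.1696] rot [-90.    0.2 -35. ] F [-0.3 -0.5 -1.8] w 0.0163 q [  4.  29.  43. 106. -24.  54.  23.]
delta tool [-0.0499 -0.0002  0.1943] turn y 0.0001 (deg 0.0 )
```

>>> jog_arm(deltas=[[-0.012,0,0.045,0,0],[-0.024,0,0.09,0,0],[-0.036,0,0.14,0,0],[-0.05,0,0.18,0,0],[-0.05,0,0.194,0,0],[-0.05,0,0.194,0,0],[-0.05,0,0.194,0,0]])

```text
clock: 33.6
ee_pos: [0.527, -0.193, 0.1709]
tool_rot: [-90.1, 0.0, -35.2]
ft_force: [-0.5, 0.3, -1.7]
width: 0.0166
```

Run:
```python
from h import *
s=st(); togo(s,(.5275,-.1897,.0965),-35)
c=cam("wrist"); cv2.imwrite("pics/w23.png",c["frame"][...,::-1]); print(proj(c,(.5275,-.1897,.028)))
```

```text
t 33.60 pos [ 0.527  -0.193   0.1709] rot [-90.1   0.  -35.2] F [-0.5  0.3 -1.7] w 0.0166 q [-17.  26.  44. 110. -22.  52.   2.]
delta tool [-0.0014  0.0744  0.0031] turn y -0.003 (deg -0.2 )
[252.34039637 178.70461176]
```

View pics/w23.png

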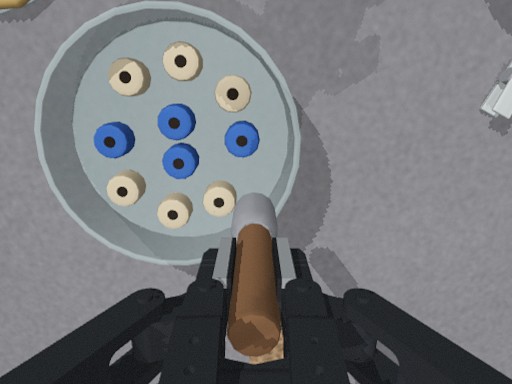

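>>> jog_arm(deltas=[[-0.001,0,0.003,0,0],[-0.001,0.02,0.003,0,0],[-0.001,0.035,0.003,0,0],[-0.001,0.045,0.003,0,0],[-0.001,0.055,0.003,0,0],[-0.001,0.065,0.003,0,0],[-0.001,0.074,0.003,0,0],[-0.001,0.074,0.003,0,0]])

```text
clock: 34.65
ee_pos: [0.5285, -0.1878, 0.0966]
tool_rot: [-90.0, 0.1, -35.0]
ft_force: [-0.7, -0.7, -1.3]
width: 0.0166
```

Run:
```python
from h import *
s=st(); togo(s,(.5275,-.1897,.0965),-35)
c=cam("top"); crop(c,230,160,430,300,4,"t24.png")
c=cam("wrist"); cv2.imwrite("pics/w24.png",c["frame"][...,::-1])
c=cam("side"); crop(c,180,180,330,300,5,"s24.png")
```

```text
t 34.65 pos [ 0.5285 -0.1878  0.0966] rot [-90.    0.1 -35. ] F [-0.7 -0.7 -1.3] w 0.0166 q [-14.  32.  39. 113. -28.  45.   7.]
delta tool [ 0.0002  0.0001 -0.0021] turn y -0.0001 (deg -0.0 )
```

View pics/w24.png

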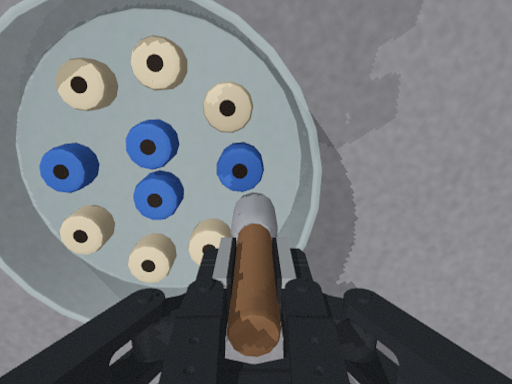

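View pics/s24.png

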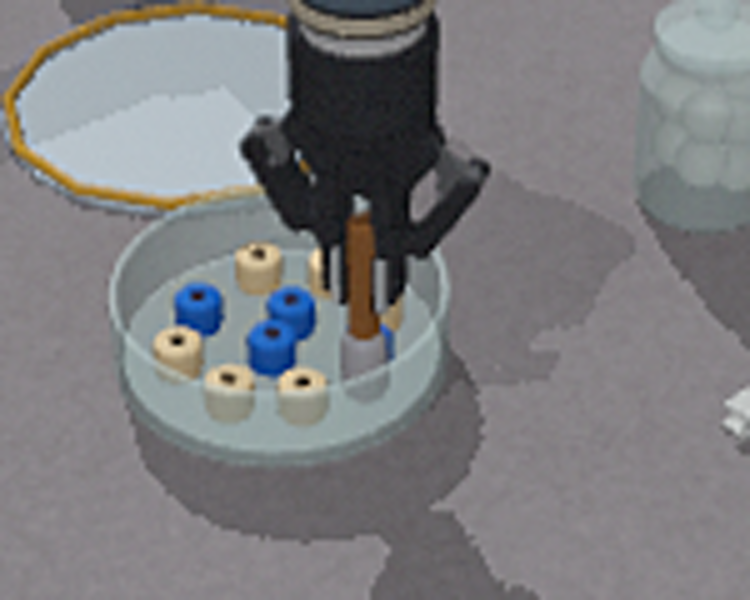

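Run:
```python
import numpy as np
def rows(p0,a0,r=.058):
    out=[]
    for k in range(1,11):
        a=np.radians(a0-12*k); d=r*np.array([np.cos(a),np.sin(a)])-p0
        out.append([round(d[0],3),0,round(d[1],3),0,0])
    return out
c=lambda a,r=.058:r*np.array([np.cos(np.radians(a)),np.sin(np.radians(a))])
print(rows(np.array([.0595,-.0283]),-25))
print(rows(c(-145),-145)); print(rows(c(-265),-265)); print(rows(c(-25),-25))
```

```text
[[np.float64(-0.013), 0, np.float64(-0.007), 0, 0], [np.float64(-0.021), 0, np.float64(-0.015), 0, 0], [np.float64(-0.031), 0, np.float64(-0.022), 0, 0], [np.float64(-0.043), 0, np.float64(-0.027), 0, 0], [np.float64(-0.054), 0, np.float64(-0.029), 0, 0], [np.float64(-0.067), 0, np.float64(-0.029), 0, 0], [np.float64(-0.078), 0, np.float64(-0.027), 0, 0], [np.float64(-0.089), 0, np.float64(-0.021), 0, 0], [np.float64(-0.099), 0, np.float64(-0.014), 0, 0], [np.float64(-0.107), 0, np.float64(-0.005), 0, 0]]
[[np.float64(-0.006), 0, np.float64(0.011), 0, 0], [np.float64(-0.009), 0, np.float64(0.022), 0, 0], [np.float64(-0.01), 0, np.float64(0.034), 0, 0], [np.float64(-0.009), 0, np.float64(0.046), 0, 0], [np.float64(-0.005), 0, np.float64(0.058), 0, 0], [np.float64(0.001), 0, np.float64(0.068), 0, 0], [np.float64(0.009), 0, np.float64(0.077), 0, 0], [np.float64(0.019), 0, np.float64(0.084), 0, 0], [np.float64(0.031), 0, np.float64(0.089), 0, 0], [np.float64(0.042), 0, np.float64(0.091), 0, 0]]
[[np.float64(0.012), 0, np.float64(-0.0), 0, 0], [np.float64(0.024), 0, np.float64(-0.003), 0,
[... 210 characters left out ...]
loat64(0.062), 0, np.float64(-0.047), 0, 0], [np.float64(0.063), 0, np.float64(-0.059), 0, 0], [np.float64(0.062), 0, np.float64(-0.071), 0, 0], [np.float64(0.058), 0, np.float64(-0.082), 0, 0]]
[[np.float64(-0.006), 0, np.float64(-0.01), 0, 0], [np.float64(-0.015), 0, np.float64(-0.019), 0, 0], [np.float64(-0.024), 0, np.float64(-0.026), 0, 0], [np.float64(-0.036), 0, np.float64(-0.031), 0, 0], [np.float64(-0.048), 0, np.float64(-0.033), 0, 0], [np.float64(-0.06), 0, np.float64(-0.033), 0, 0], [np.float64(-0.071), 0, np.float64(-0.03), 0, 0], [np.float64(-0.082), 0, np.float64(-0.025), 0, 0], [np.float64(-0.092), 0, np.float64(-0.018), 0, 0], [np.float64(-0.1), 0, np.float64(-0.009), 0, 0]]
```

>>> jog_arm(deltas=[[-0.013,0,-0.007,0,0],[-0.021,0,-0.015,0,0],[-0.031,0,-0.022,0,0],[-0.043,0,-0.027,0,0],[-0.054,0,-0.029,0,0],[-0.067,0,-0.029,0,0],[-0.078,0,-0.027,0,0],[-0.089,0,-0.021,0,0],[-0.099,0,-0.014,0,0],[-0.107,0,-0.005,0,0]])

```text
clock: 36.05
ee_pos: [0.4421, -0.1301, 0.0987]
tool_rot: [-89.8, -0.4, -35.0]
ft_force: [4.6, 0.9, -0.9]
width: 0.0161
```

Run:
```python
from h import *
s=st(); r=s["ee_pos"][:2]-[.496,-.1305]; print(np.hypot(*r),np.degrees(np.arctan2(r[1],r[0])))
c=cam("side"); crop(c,180,180,330,300,5,"s25.png")
```

```text
t 36.05 pos [ 0.4421 -0.1301  0.0987] rot [-89.8  -0.4 -35. ] F [ 4.6  0.9 -0.9] w 0.0161 q [-22.  24.  41. 127. -26.  38.   3.]
0.05390282787454905 179.6140137245486
```

View pics/s25.png

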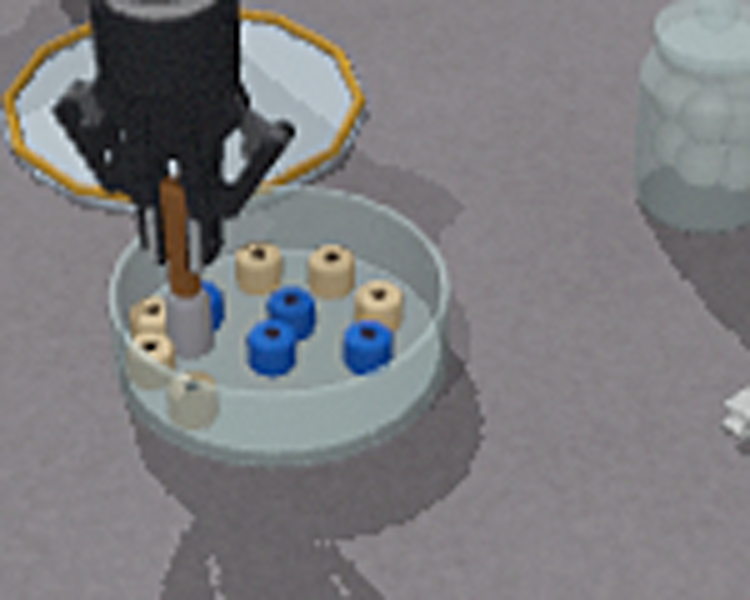

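The foot is pushing the cream beads along the wall and the rod is still upright. I'll keep going.

>>> jog_arm(deltas=[[-0.006,0.001,0.011,0,0],[-0.009,0.001,0.022,0,0],[-0.01,0.001,0.034,0,0],[-0.009,0.001,0.046,0,0],[-0.005,0.001,0.058,0,0],[0.001,0.001,0.068,0,0],[0.009,0.001,0.077,0,0],[0.019,0.001,0.084,0,0],[0.031,0.001,0.089,0,0],[0.042,0.001,0.091,0,0]])

```text
clock: 37.35
ee_pos: [0.5207, -0.082, 0.0951]
tool_rot: [-90.4, 0.4, -35.0]
ft_force: [-8.1, -7.8, 2.3]
width: 0.0163
```

Run:
```python
from h import *
s=st(); r=s["ee_pos"][:2]-[.496,-.1305]; print(np.hypot(*r),np.degrees(np.arctan2(r[1],r[0])))
c=cam("side"); crop(c,180,180,330,300,5,"s26.png")
```

```text
t 37.35 pos [ 0.5207 -0.082   0.0951] rot [-90.4   0.4 -35. ] F [-8.1 -7.8  2.3] w 0.0163 q [-26.  30.  40. 118. -27.  43.  -4.]
0.0544727464343207 63.026261688916094
```

View pics/s26.png

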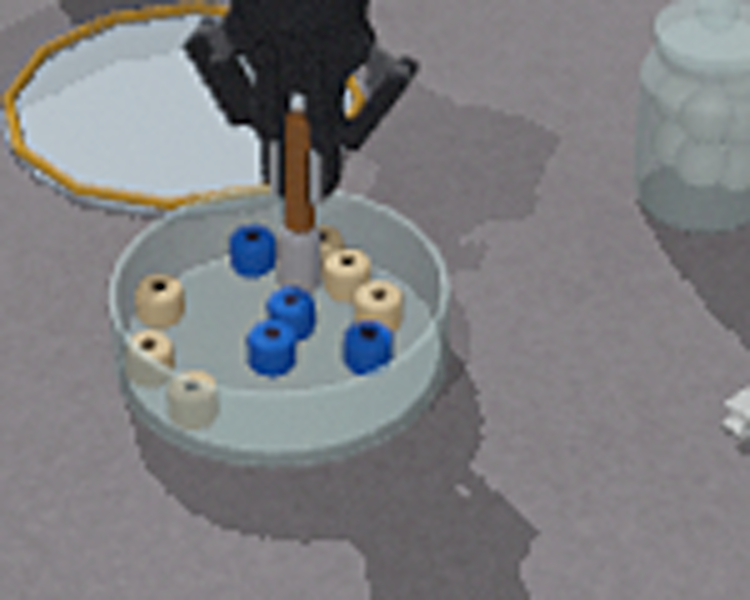

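>>> jog_arm(deltas=[[0.012,0,0,0,0],[0.024,0,-0.003,0,0],[0.035,0,-0.008,0,0],[0.045,0,-0.015,0,0],[0.053,0,-0.025,0,0],[0.058,0,-0.035,0,0],[0.062,0,-0.047,0,0],[0.063,0,-0.059,0,0],[0.062,0,-0.071,0,0],[0.058,0,-0.082,0,0]])

```text
clock: 38.65
ee_pos: [0.5264, -0.1754, 0.096]
tool_rot: [-89.5, 0.3, -34.9]
ft_force: [0.7, 15.4, 3.8]
width: 0.0165
```

Run:
```python
from h import *
s=st(); r=s["ee_pos"][:2]-[.496,-.1305]; print(np.hypot(*r),np.degrees(np.arctan2(r[1],r[0])))
c=cam("side"); crop(c,180,180,330,300,5,"s27.png")
```

```text
t 38.65 pos [ 0.5264 -0.1754  0.096 ] rot [-89.5   0.3 -34.9] F [ 0.7 15.4  3.8] w 0.0165 q [-14.  31.  39. 114. -28.  44.   6.]
0.05419910836068855 -55.87915115513164
```

View pics/s27.png

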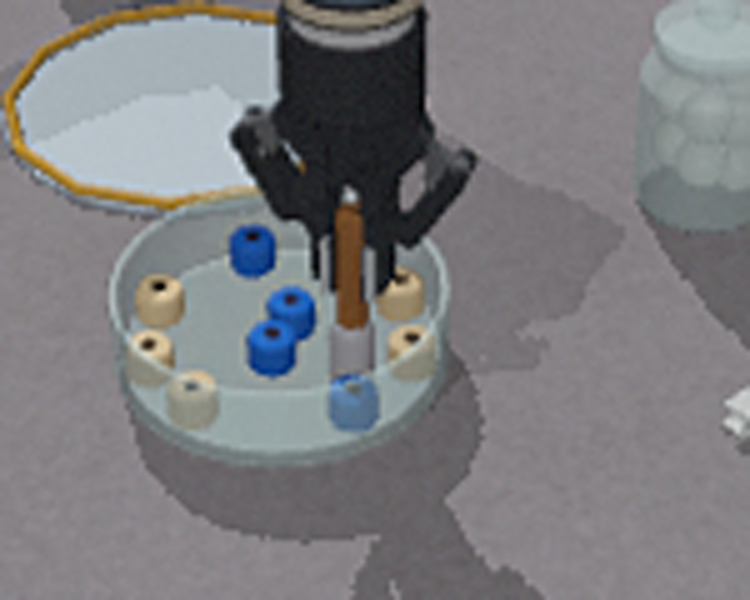

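The foot rides at about 54 mm radius and some beads wedge between it and the wall (15 N). I'll widen the circle to about 65 mm so the beads are pushed ahead instead.

Run:
```python
import numpy as np
c=lambda a,r=.065:r*np.array([np.cos(np.radians(a)),np.sin(np.radians(a))])
def rows(p0,a0,r=.065):
    return [[float((c(a0-12*k)-p0)[0].round(3)),0,float((c(a0-12*k)-p0)[1].round(3)),0,0] for k in range(1,11)]
print(rows(c(-25,.058),-25)); print(rows(c(-145),-145)); print(rows(c(-265),-265)); print(rows(c(-25),-25))
```

```text
[[-0.001, 0, -0.015, 0, 0], [-0.01, 0, -0.025, 0, 0], [-0.021, 0, -0.032, 0, 0], [-0.034, 0, -0.038, 0, 0], [-0.047, 0, -0.04, 0, 0], [-0.06, 0, -0.04, 0, 0], [-0.074, 0, -0.037, 0, 0], [-0.086, 0, -0.031, 0, 0], [-0.097, 0, -0.023, 0, 0], [-0.106, 0, -0.013, 0, 0]]
[[-0.007, 0, 0.012, 0, 0], [-0.011, 0, 0.025, 0, 0], [-0.012, 0, 0.038, 0, 0], [-0.01, 0, 0.052, 0, 0], [-0.006, 0, 0.065, 0, 0], [0.001, 0, 0.076, 0, 0], [0.011, 0, 0.086, 0, 0], [0.022, 0, 0.094, 0, 0], [0.034, 0, 0.099, 0, 0], [0.048, 0, 0.102, 0, 0]]
[[0.014, 0, -0.0, 0, 0], [0.027, 0, -0.003, 0, 0], [0.039, 0, -0.009, 0, 0], [0.05, 0, -0.017, 0, 0], [0.059, 0, -0.027, 0, 0], [0.065, 0, -0.039, 0, 0], [0.069, 0, -0.052, 0, 0], [0.071, 0, -0.066, 0, 0], [0.069, 0, -0.079, 0, 0], [0.065, 0, -0.092, 0, 0]]
[[-0.007, 0, -0.012, 0, 0], [-0.016, 0, -0.022, 0, 0], [-0.027, 0, -0.029, 0, 0], [-0.04, 0, -0.035, 0, 0], [-0.053, 0, -0.037, 0, 0], [-0.067, 0, -0.037, 0, 0], [-0.08, 0, -0.034, 0, 0], [-0.092, 0, -0.028, 0, 0], [-0.103, 0, -0.02, 0, 0], [-0.112, 0, -0.01, 0, 0]]
```

>>> jog_arm(deltas=[[-0.006,0,-0.01,0,0],[-0.015,0,-0.019,0,0],[-0.024,0,-0.027,0,0],[-0.035,0,-0.034,0,0],[-0.047,0,-0.039,0,0],[-0.06,0,-0.04,0,0],[-0.074,0,-0.037,0,0],[-0.086,0,-0.031,0,0],[-0.097,0,-0.023,0,0],[-0.106,0,-0.013,0,0]])

```text
clock: 39.95
ee_pos: [0.4407, -0.1314, 0.0994]
tool_rot: [-89.6, -1.2, -34.9]
ft_force: [14.0, -6.8, 1.1]
width: 0.0165
```

Run:
```python
from h import *
s=st(); r=s["ee_pos"][:2]-[.496,-.1305]; print(np.hypot(*r),np.degrees(np.arctan2(r[1],r[0])))
c=cam("side"); crop(c,180,180,330,300,5,"s28.png")
```

```text
t 39.95 pos [ 0.4407 -0.1314  0.0994] rot [-89.6  -1.2 -34.9] F [14.  -6.8  1.1] w 0.0165 q [-22.  23.  41. 127. -26.  37.   3.]
0.05531676448711757 -179.08246944722106
```

View pics/s28.png

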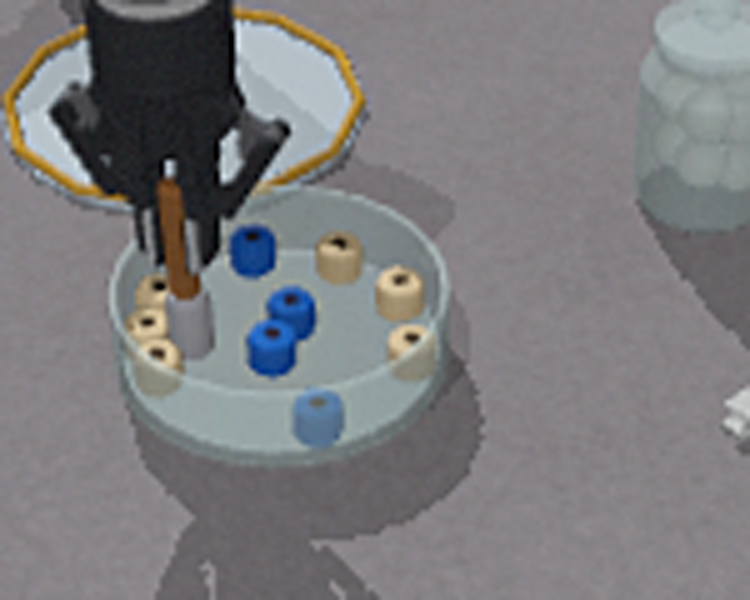

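Run:
```python
import numpy as np
c=lambda a,r=.058:r*np.array([np.cos(np.radians(a)),np.sin(np.radians(a))])
print([[float(v[0].round(3)),float(v[1].round(3))] for k in range(1,11) for v in [c(-145-12*k)-c(-145,.065)]])
```

```text
[[-0.0, 0.015], [-0.004, 0.026], [-0.005, 0.038], [-0.003, 0.05], [0.001, 0.062], [0.007, 0.072], [0.015, 0.081], [0.025, 0.088], [0.036, 0.093], [0.048, 0.095]]
```

>>> jog_arm(deltas=[[0,0.001,0.015,0,0],[-0.004,0.001,0.026,0,0],[-0.005,0.001,0.038,0,0],[-0.003,0.001,0.05,0,0],[0.001,0.001,0.062,0,0],[0.007,0.001,0.072,0,0],[0.015,0.001,0.081,0,0],[0.025,0.001,0.088,0,0],[0.036,0.001,0.093,0,0],[0.048,0.001,0.095,0,0]])

```text
clock: 41.25
ee_pos: [0.5242, -0.0817, 0.095]
tool_rot: [-90.1, 0.0, -35.1]
ft_force: [-3.2, -3.3, 0.3]
width: 0.0162
```

Run:
```python
from h import *
s=st(); r=s["ee_pos"][:2]-[.496,-.1305]; print(np.hypot(*r),np.degrees(np.arctan2(r[1],r[0])))
c=cam("side"); crop(c,180,180,330,300,5,"s29.png")
```

```text
t 41.25 pos [ 0.5242 -0.0817  0.095 ] rot [-90.1   0.  -35.1] F [-3.2 -3.3  0.3] w 0.0162 q [-26.  30.  39. 117. -28.  42.  -4.]
0.05635195866798341 59.986116839174336
```

View pics/s29.png

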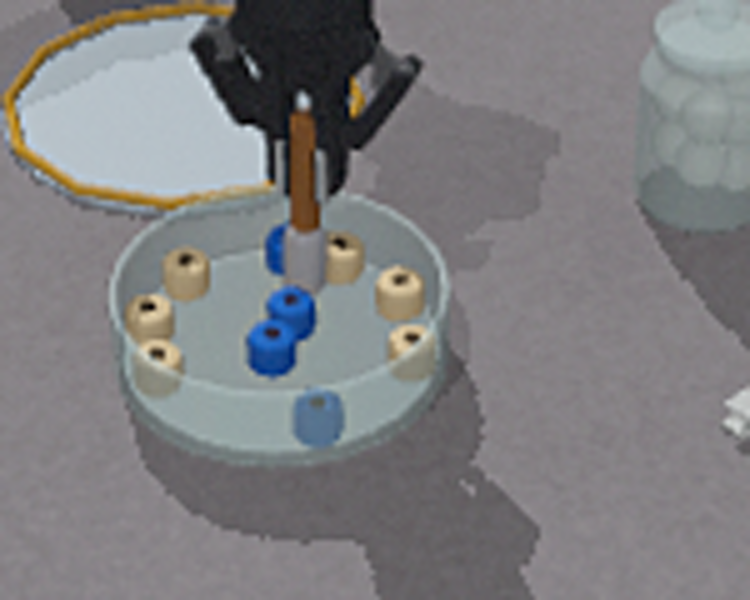

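>>> jog_arm(deltas=[[0.012,0,0,0,0],[0.024,0,-0.003,0,0],[0.035,0,-0.008,0,0],[0.045,0,-0.015,0,0],[0.053,0,-0.025,0,0],[0.058,0,-0.035,0,0],[0.062,0,-0.047,0,0],[0.063,0,-0.059,0,0],[0.062,0,-0.071,0,0],[0.058,0,-0.082,0,0]])

```text
clock: 42.55
ee_pos: [0.5232, -0.1781, 0.094]
tool_rot: [-89.9, 0.4, -34.9]
ft_force: [-2.0, 1.6, -2.1]
width: 0.0163
```

>>> jog_arm(deltas=[[-0.006,0,-0.01,0,0],[-0.015,0,-0.019,0,0],[-0.024,0,-0.026,0,0],[-0.036,0,-0.031,0,0],[-0.048,0,-0.033,0,0],[-0.06,0,-0.033,0,0],[-0.071,0,-0.03,0,0],[-0.082,0,-0.025,0,0],[-0.092,0,-0.018,0,0],[-0.1,0,-0.009,0,0]])

```text
clock: 43.8
ee_pos: [0.4424, -0.1306, 0.0965]
tool_rot: [-89.8, -0.5, -35.0]
ft_force: [7.9, -1.0, -2.3]
width: 0.0164
```

Run:
```python
from h import *
s=st(); r=s["ee_pos"][:2]-[.496,-.1305]; print(np.hypot(*r),np.degrees(np.arctan2(r[1],r[0])))
c=cam("side"); crop(c,180,180,330,300,5,"s30.png")
```

```text
t 43.80 pos [ 0.4424 -0.1306  0.0965] rot [-89.8  -0.5 -35. ] F [ 7.9 -1.  -2.3] w 0.0164 q [-22.  24.  41. 127. -26.  37.   2.]
0.05362324847650631 -179.92129734851449
```

View pics/s30.png

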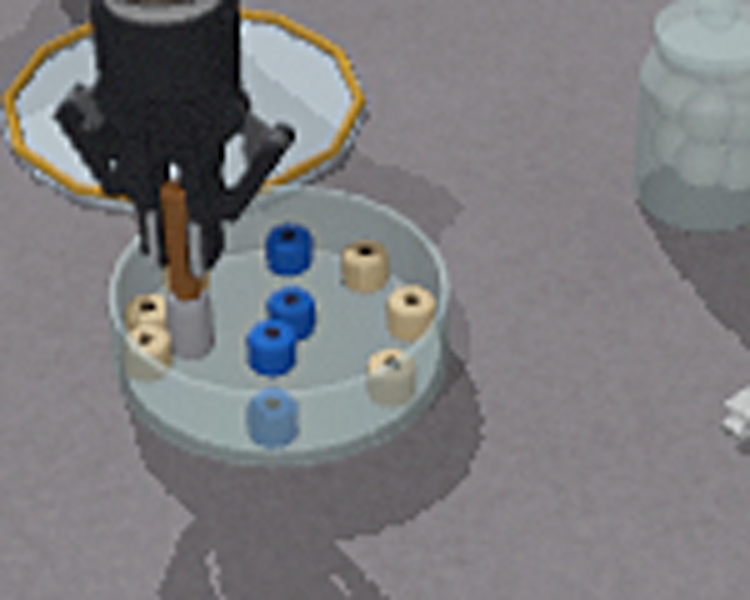

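>>> jog_arm(deltas=[[-0.006,0,0.011,0,0],[-0.009,0,0.022,0,0],[-0.01,0,0.034,0,0],[-0.009,0,0.046,0,0],[-0.005,0,0.058,0,0],[0.001,0,0.068,0,0],[0.009,0,0.077,0,0],[0.019,0,0.084,0,0],[0.031,0,0.089,0,0],[0.042,0,0.091,0,0]])

```text
clock: 45.1
ee_pos: [0.5214, -0.0841, 0.0944]
tool_rot: [-90.5, 0.2, -35.1]
ft_force: [-7.8, -8.6, -0.3]
width: 0.0163
```

>>> jog_arm(deltas=[[0.012,0,0,0,0],[0.024,0,-0.003,0,0],[0.035,0,-0.008,0,0],[0.045,0,-0.015,0,0],[0.053,0,-0.025,0,0],[0.058,0,-0.035,0,0],[0.062,0,-0.047,0,0],[0.063,0,-0.059,0,0],[0.062,0,-0.071,0,0],[0.058,0,-0.082,0,0]])

```text
clock: 46.35
ee_pos: [0.5219, -0.1757, 0.0935]
tool_rot: [-89.9, 0.8, -34.9]
ft_force: [-4.9, 6.2, -1.7]
width: 0.0163
```

>>> jog_arm(deltas=[[-0.006,0,-0.01,0,0],[-0.015,0,-0.019,0,0],[-0.024,0,-0.026,0,0],[-0.036,0,-0.031,0,0],[-0.048,0,-0.033,0,0],[-0.06,0,-0.033,0,0],[-0.071,0,-0.03,0,0],[-0.082,0,-0.025,0,0],[-0.092,0,-0.018,0,0],[-0.1,0,-0.009,0,0]])

```text
clock: 47.6
ee_pos: [0.4432, -0.1327, 0.0968]
tool_rot: [-89.9, -0.8, -35.1]
ft_force: [9.8, -3.6, -3.5]
width: 0.0163
```

Run:
```python
from h import *
s=st(); r=s["ee_pos"][:2]-[.496,-.1305]; print(np.hypot(*r),np.degrees(np.arctan2(r[1],r[0])))
c=cam("side"); crop(c,180,180,330,300,5,"s31.png")
c=cam("wrist"); cv2.imwrite("pics/w31.png",c["frame"][...,::-1])
```

```text
t 47.60 pos [ 0.4432 -0.1327  0.0968] rot [-89.9  -0.8 -35.1] F [ 9.8 -3.6 -3.5] w 0.0163 q [-22.  24.  41. 127. -26.  37.   2.]
0.052850496757424134 -177.66741643665404
```

View pics/s31.png

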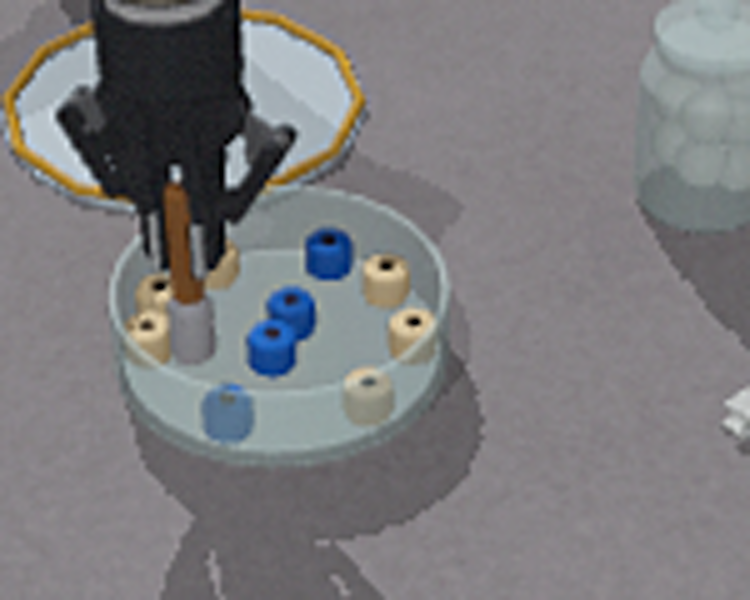

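View pics/w31.png

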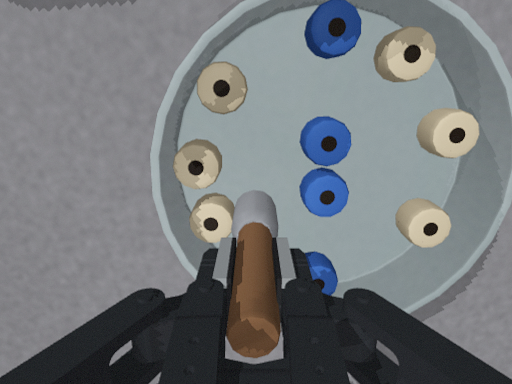

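Run:
```python
from h import *
c=cam("wrist"); C=np.array([.496,-.1305])
O=np.array([[.0578,.0042],[.0399,.0445],[.0003,.0587],[-.0018,-.0583],[-.0397,-.0448],[-.0601,-.0056]])
for q in [(221,88),(195,167),(210,223),(412,54),(457,135),(430,229)]:
    p=plane(c,*q,.028)[:2]-C; print(p.round(4),np.hypot(*p).round(3),np.degrees(np.arctan2(p[1],p[0])).round(0),"dist to originals",(np.hypot(*(O-p).T)*1000).round(0))
```

```text
[-0.0237  0.0693] 0.073 109.0 dist to originals [104.  68.  26. 129. 115.  83.]
[-0.0613  0.0433] 0.075 145.0 dist to originals [125. 101.  64. 118.  91.  49.]
[-0.0751  0.011 ] 0.076 172.0 dist to originals [133. 120.  89. 101.  66.  22.]
[0.0675 0.0262] 0.072 21.0 dist to originals [ 24.  33.  75. 109. 129. 132.]
[ 0.069  -0.0259] 0.074 -21.0 dist to originals [ 32.  76. 109.  78. 110. 131.]
[ 0.0312 -0.0689] 0.076 -66.0 dist to originals [ 78. 114. 131.  35.  75. 111.]
```

>>> jog_arm(deltas=[[0.004,0,0.003,0,0],[0.006,0,0.004,0,0],[0.006,-0.02,0.004,0,0],[0.006,-0.05,0.004,0,0],[0.006,-0.08,0.004,0,0],[0.006,-0.08,0.004,0,0],[0.006,-0.08,0.004,0,0]])

```text
clock: 48.62
ee_pos: [0.4444, -0.1303, 0.1743]
tool_rot: [-90.0, 0.2, -35.0]
ft_force: [-0.9, -0.4, -0.9]
width: 0.0164
```

Run:
```python
from h import *
s=st(); togo(s,(.448,-.3833,.175),-35)
c=cam("side"); crop(c,160,160,310,280,5,"s32.png");
```

```text
t 48.62 pos [ 0.4444 -0.1303  0.1743] rot [-90.    0.2 -35. ] F [-0.9 -0.4 -0.9] w 0.0164 q [-29.  16.  48. 122. -16.  48.  -6.]
delta tool [ 0.148  -0.001  -0.2052] turn y 0.0001 (deg 0.0 )
```

View pics/s32.png

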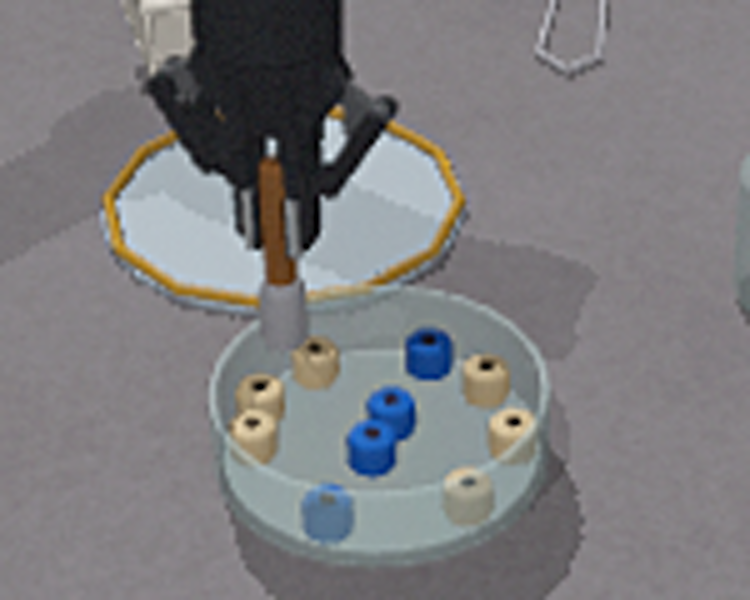

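>>> jog_arm(deltas=[[0.037,-0.005,-0.051,0,0],[0.074,-0.005,-0.102,0,0],[0.111,-0.005,-0.154,0,0],[0.148,-0.001,-0.205,0,0],[0.148,0,-0.205,0,0],[0.148,0,-0.205,0,0],[0.148,0,-0.205,0,0],[0.148,0,-0.205,0,0]])

```text
clock: 49.68
ee_pos: [0.4499, -0.3819, 0.1751]
tool_rot: [-89.9, 0.0, -34.9]
ft_force: [0.1, -0.0, -0.8]
width: 0.0161
```

Run:
```python
from h import *
s=st(); togo(s,(.448,-.3833,.0906),-35)
c=cam("wrist"); cv2.imwrite("pics/w33.png",c["frame"][...,::-1]); crop(cam("side"),180,200,330,350,4,"s33.png")
```

```text
t 49.67 pos [ 0.4499 -0.3819  0.1751] rot [-89.9   0.  -34.9] F [ 0.1 -0.  -0.8] w 0.0161 q [  4.  29.  45. 106. -25.  55.  25.]
delta tool [-0.0008  0.0845 -0.0023] turn y 0.0025 (deg 0.1 )
```

View pics/w33.png

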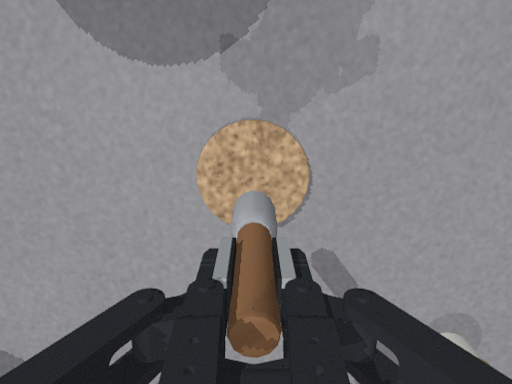

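View pics/s33.png

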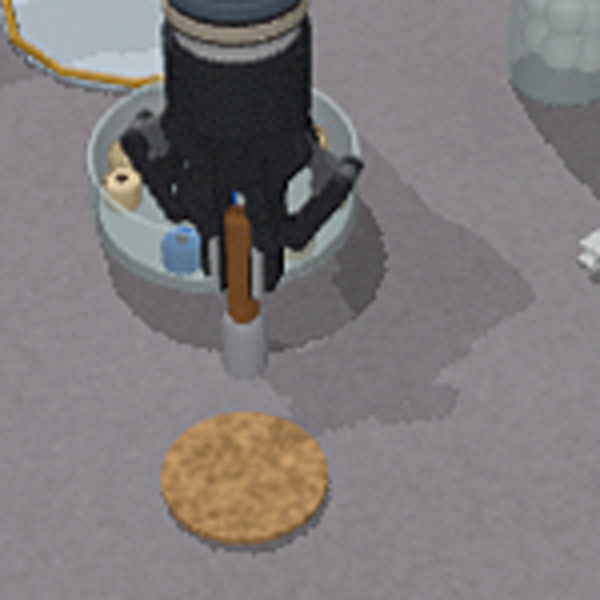

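The wrist view matches the one right after grasping, so the rod hasn't slipped. Setting it down.

>>> jog_arm(deltas=[[-0.001,0.04,-0.002,0,0],[-0.001,0.065,-0.002,0,0],[-0.001,0.078,-0.002,0,0],[-0.001,0.082,-0.002,0,0],[-0.001,0.083,-0.002,0,0],[-0.001,0.083,-0.002,0,0]])

```text
clock: 50.52
ee_pos: [0.4477, -0.3852, 0.0931]
tool_rot: [-90.0, -0.1, -35.0]
ft_force: [-0.1, 0.7, -1.5]
width: 0.0166
```

Run:
```python
from h import *
s=st(); 
c=cam("wrist"); cv2.imwrite("pics/w34.png",c["frame"][...,::-1]); crop(cam("side"),180,200,330,350,4,"s34.png")
```

```text
t 50.52 pos [ 0.4477 -0.3852  0.0931] rot [-90.   -0.1 -35. ] F [-0.1  0.7 -1.5] w 0.0166 q [  8.  35.  40. 110. -31.  47.  29.]
```

View pics/s34.png

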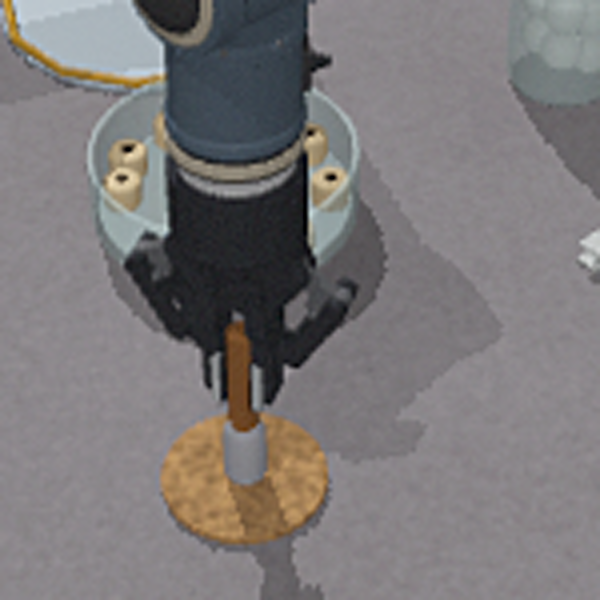

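>>> jog_arm(deltas=[[0,0.001,0,0,0],[0,0.002,0,0,0],[0,0.002,0,0,0]])

```text
clock: 51.0
ee_pos: [0.4472, -0.3847, 0.0902]
tool_rot: [-90.0, 0.0, -35.0]
ft_force: [0.8, 0.6, -1.5]
width: 0.0164
```

>>> jog_arm(deltas=[[0,0.001,0,0,0],[0,0.001,0,0,0],[0,0.002,0,0,0],[0,0.002,0,0,0]])

```text
clock: 51.5
ee_pos: [0.4474, -0.385, 0.0896]
tool_rot: [-89.9, -0.0, -35.0]
ft_force: [-1.8, 2.3, 10.1]
width: 0.0167
```

Contact with the coaster. Easing off, releasing and rising.

>>> jog_arm(deltas=[[0,-0.001,0,0,0],[0,-0.001,0,0,0.02],[0,-0.001,0,0,0.03],[0,-0.001,0,0,0.05],[0,-0.001,0,0,0.06],[0,-0.001,0,0,0.06],[0,-0.05,0,0,0.06],[0,-0.1,0,0,0.06],[0,-0.15,0,0,0.06],[0,-0.2,0,0,0.06]])

```text
clock: 52.75
ee_pos: [0.4471, -0.3846, 0.2899]
tool_rot: [-90.0, 0.0, -35.0]
ft_force: [1.3, -0.4, 0.1]
width: 0.0602
```

Run:
```python
from h import *
s=st(); 
c=cam("wrist"); cv2.imwrite("pics/w35.png",c["frame"][...,::-1]); crop(cam("side"),130,90,330,340,2.4,"s35.png")
c=cam("top"); cv2.imwrite("pics/t35.png",cv2.resize(c["frame"][...,::-1],(800,600)))
```

```text
t 52.75 pos [ 0.4471 -0.3846  0.2899] rot [-90.   0. -35.] F [ 1.3 -0.4  0.1] w 0.0602 q [ -1.  22.  50.  99. -18.  67.  20.]
```

View pics/s35.png

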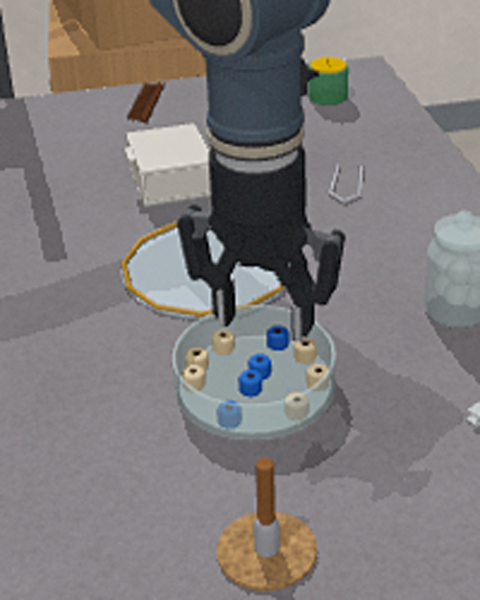

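View pics/t35.png

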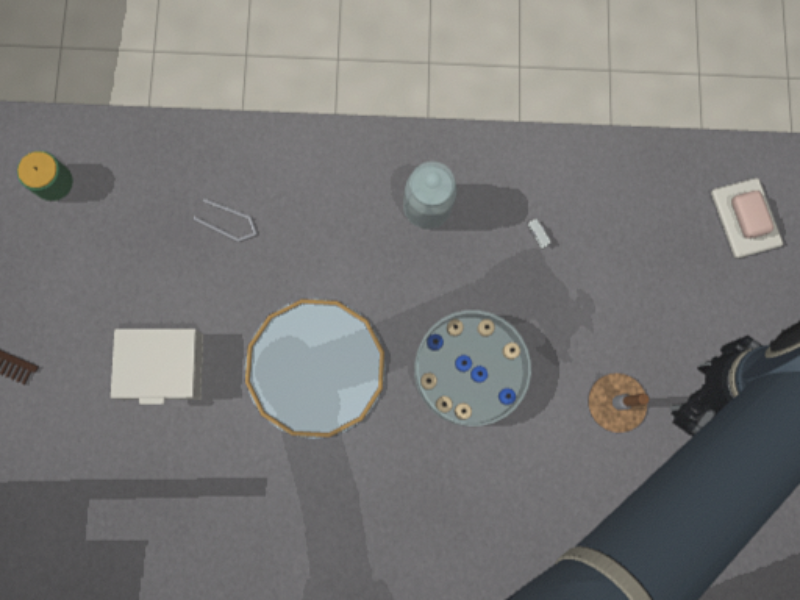

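View pics/w35.png

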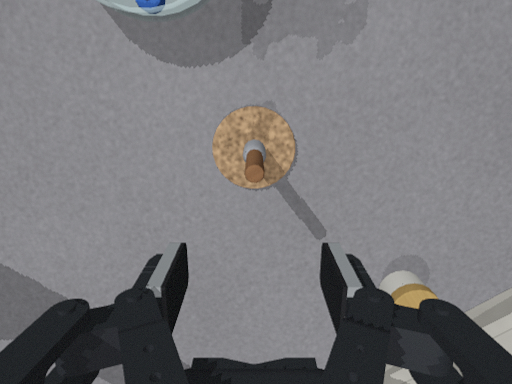

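Run:
```python
from h import *
s=st(); c=cam("side"); C=np.array([.496,-.1305])
O=np.array([[.0578,.0042],[.0399,.0445],[.0003,.0587],[-.0018,-.0583],[-.0397,-.0448],[-.0601,-.0056]])
f=lambda x,y:(180+(x+.5)/5-.5,180+(y+.5)/5-.5)
print("after 2.33 rounds")
for q in [(148,307),(147,340),(364,249),(411,298),(391,359)]:
    p=plane(c,*f(*q),.028)[:2]-C; print(p.round(3),np.hypot(*p).round(3),(np.hypot(*(O-p).T)*1000).round(0))
t=cam("top"); P=cloud(t)
m=(abs(P[...,0]-.485)<.04)&(abs(P[...,1]-.382)<.05); q=P[m]; A=np.c_[q[:,:2],np.ones(len(q))]; k=np.linalg.lstsq(A,q[:,2],rcond=None)[0]; print("lid plane slope",k[:2].round(3),"z",q[:,2].mean().round(4))
```

```text
t 52.90 pos [ 0.448  -0.386   0.2911] rot [-90.   -0.3 -35. ] F [ 0.1  0.1 -0.6] w 0.0601 q [ -1.  22.  50.  99. -18.  67.  20.]
after 2.33 rounds
[-0.073  0.024] 0.077 [132. 115.  81. 109.  76.  32.]
[-0.079 -0.005] 0.079 [137. 129. 101.  94.  56.  19.]
[0.058 0.044] 0.072 [ 39.  18.  60. 118. 132. 128.]
[ 0.072 -0.007] 0.072 [ 18.  61.  97.  89. 118. 132.]
[ 0.047 -0.056] 0.073 [ 61. 101. 124.  49.  87. 118.]
lid plane slope [ 0.005 -0.001] z 0.0572
```

Run:
```python
from station import manip
print(manip.finish_job())
```

```text
the job is handed in; nothing more can be done
None
```

I finished the job and handed it in at about 53 s on the robot's clock; no verdict was reported.

**What I did**
- I put the hairclip in the box and pushed the flap lid shut.
- I moved all four blue beads into the bowl. One was knocked aside on the tray partway through, so I re-measured its position before picking it up.
- I stirred clockwise for about 3⅓ rounds. The foot ran at 53–57 mm from the bowl's centre and stayed under about 10 mm above its floor, judged from the tool height.
- I stood the rod back on its coaster.

**What the last checks showed**
- **Beads:** all 4 blue and 6 cream beads are in the bowl. After about 2⅓ rounds the five cream beads I could measure were at least 18 mm from every starting spot. After 3⅓ rounds all six were at least 22 mm away.
- **Lid:** it lies flat, with a slope of about 0.005 rad and its top at 57 mm.
- **Rod:** it stands upright near the coaster's centre, and the gripper is well clear above it.
- **Bystanders:** the jar, tongue scraper and spring clip look unmoved by eye; I did not measure them.

**What did not go to plan or could not be checked**
- Some cream beads slipped past the foot along the wall instead of being pushed ahead all the way round. I briefly tried a wider circle, but the foot still ran at about 55 mm. Side forces reached about 16 N.
- The positions of the three stir points are not visible. I relied on making more than three full rounds to pass them all in order.

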